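# Secure slide mailers in a transit tray with a castle nut

## Robot

A 7-joint arm with a two-finger parallel gripper is mounted at the origin on a cart in front of the work surface, level with it; the furniture and walls round the work are solid. World frame = base frame: x ahead of the robot, y to its left, z up, the work surface at z = 0. Lengths are in mm, angles in rad, forces in N, time in s.
With the tool pointing down it reaches from about 400 to 900 mm from the base axis. Payload 5.6 kg.
Tool frame: the origin (TCP) lies midway between the tips of the shut fingers; the grasp point (between the pads) lies 19 mm behind it; z points along the fingers, y is the line along which they close (so a half turn about z gives the same grasp; the last joint's range is limited). The gripper opens to 92 mm and grips with 3 to 60 N. Pads are 20 mm wide; open, the fingers measure 128 mm over their backs; the gripper's body (75 mm by 189 mm) begins 69 mm behind the grasp point.
Start: joints at [1.067, 0.468, -0.012, 1.603, 0.006, 1.071, -0.056], TCP at [288.994, -582.23, 214.592] pointing down, gripper open.
Joint ranges: [-2.53, 2.53], [-0.31, 2.02], [-1.57, 1.55], [0.28, 2.44], [-1.29, 4.43], [0.15, 1.84], [-2.92, 2.92]. Speed limits (rad/s): [2.57, 2.57, 3.14, 3.14, 3.14, 3.14, 3.14].

## Interface

Orientations are given as a unit quaternion [w, x, y, z].
In Python, from station import bot, vision gives the robot as it stands.
- The arm moves only by the tool move_arm, never from a script. Its argument "moves" is a list of rows, each a list of 7 numbers: the shift along the tool's x, y, z in cm, then the turn, a rotation vector about the tool's x, y, z in degrees, then the opening in per cent of the stroke, from 0 (shut) to 100 (fully open). In form: [[x, y, z, wx, wy, wz, grip], ...]. A call has 1 to 5 rows; each row is the pose to reach, as a shift and turn from the pose commanded when the call began, along the tool's axes at that moment; what a row does not reach only later rows make up. A row lasts 1/12 s, in which the tool goes at most 41.7 mm and 7.16 degrees, less where a joint would pass 70% of its speed; a pose out of reach is approached as far as the arm can. A call with a gripper value outside its range is refused whole. The fingers move at their own pace and stop on an object; the grip force is fixed at half the most. Time passes only in rows, so rows that repeat a pose let the fingers close. It gives the time, the measured TCP pose, the force, the opening and the grip force at its end, in the units of the state.
- bot.read_state(): the state, without advancing time (a new reading comes with each control period).
- vision.read_camera(name): name is "side" or "top" or "wrist"; returns a dict with "image" (480x640x3 uint8, blue, green, red), "fov_y" (degrees; the focal length in pixels is half the picture's height over the tangent of half this angle, whatever the lens; pixels are square), "cx", "cy" (the principal point, pixels), "R" (3x3) and "t" (3): a world point X has camera coordinates R X + t; the wrist camera has in their place "mount" (4x4, takes a point from camera to tool coordinates, whose origin is the TCP and whose axes are the flange's). Camera axes: x right, y down, z forward; pixel columns grow to the right and rows downward; lengths in mm; the calibration is good to about 2 mm. A picture is of the moment at which its call begins: read the wrist's pose just before it. There is no depth.
- bot.finish_job(): hands the job in; it is judged then, once.
The state is a dict: "t": time; "joint_positions": joint angles; "joint_velocities": joint speeds; "effort": joint torques, N m; "ee_pos": TCP position; "tcp_rot": TCP orientation; "contact_force": force on the tool from outside, world axes, zero at the start; "torque": the same for the moment, N m; "width": opening from 0.0 (shut) to 1.0 (fully open); "grip_force": force on a finger pad.
Only numpy, scipy, OpenCV 4.12 (cv2) and the standard library are available. Lean on these libraries where they do the work, as an engineer would, in place of code of your own. Each camera call takes 0.05 s, during which the arm holds its last target. There are 200 camera calls.

## Task

Lay all the flat slide mailers lengthwise down the middle of the tray as one shingled row: the first flat on the floor up against the stop strip, each next one overlapping on top of the one before with its free end on the next red line, in any order of colour. Then swing the yellow retaining bar fully closed over them, tighten the castle nut down onto the bar, and turn it a little further until the first slot lines up with the cotter hole in the stud, ready for the pin. Leave the beaker, the pot and the blade dispenser alone.

Things in the scene. Friction and masses are not known exactly. Their poses are not given: they have to be found in the camera images.
- mailer_white: white flat slide mailer, a rigid plastic card 52 mm wide (its x) by 76 mm long (its y) and 7 mm thick, 40 g, two glass windows, both faces alike and either may be up; origin at its middle, z square to its faces. May be absent
- mailer_blue: blue flat slide mailer, a rigid plastic card 52 mm wide (its x) by 76 mm long (its y) and 7 mm thick, 40 g, two glass windows, both faces alike and either may be up; origin at its middle, z square to its faces. May be absent
- mailer_green: green flat slide mailer, a rigid plastic card 52 mm wide (its x) by 76 mm long (its y) and 7 mm thick, 40 g, two glass windows, both faces alike and either may be up; origin at its middle, z square to its faces. May be absent
- mailer_orange: orange flat slide mailer, a rigid plastic card 52 mm wide (its x) by 76 mm long (its y) and 7 mm thick, 40 g, two glass windows, both faces alike and either may be up; origin at its middle, z square to its faces. May be absent
- tray: fixed aluminium tray (place and yaw vary), 130 mm (x) by 362 mm (y from -195 to +167), origin on its underside at x = y = 0; floor top at z = 6 mm, no side walls; dark stop strip 70 mm long with its row-side face at y = +118, top z = 15; the row runs from it towards -y at x = 0. Red lines at y = +39, -9, -57, -105 mm. Bar pivot at (0, +143), stud at (0, -170) mm
- slot0 (a point): point on the tray floor, in tray axes, under the centre of mailer number 1 of the row (tray x = 0, y = 77, z = 6 mm); it lies flat
- slot1 (a point): point on the tray floor, in tray axes, under the centre of mailer number 2 of the row (tray x = 0, y = 29, z = 6 mm); its stop-side end rests on mailer 1, its other end on the floor: slope 0.146 rad, underside centre 5.5 mm above the floor
- slot2 (a point): point on the tray floor, in tray axes, under the centre of mailer number 3 of the row (tray x = 0, y = -19, z = 6 mm); sloped and raised like mailer 2, resting on it
- slot3 (a point): point on the tray floor, in tray axes, under the centre of mailer number 4 of the row (tray x = 0, y = -67, z = 6 mm); sloped and raised like mailer 2, resting on mailer 3
- bar (a joint): yellow bar, 24 mm wide, turning level on the upright pivot at the stop end of the tray, underside 34, top 42 mm above the worktop; rad: 0 = closed against its stop, along the row (tray -y), fork round the stud; grows to 2.1 as it swings out towards tray +x; stays where left, friction 0.1 N m; swings free whatever the nut angle
- bar_knob (a point): point on the axis of the bar's upright black knob (diameter 18 mm, from 42 to 82 mm above the worktop), 100 mm from the pivot; the point lies 70 mm above the worktop
- castle_nut (a joint): castle nut captive on the stud: rad turned clockwise seen from above (tightening, growing), 0 = loosest; sinks 6 mm a turn; at 2.6 its flange is seated on the bar; hard end at 3.7; stays where left, friction about 0.35 N m all the way
- nut_grip (a point): nut's axis, mid-height of its dark hexagon: 46 mm across flats, 46 to 72 mm above the worktop when seated (up to 2.5 mm higher when loose), on a 52 mm round flange; brass crown with 6 slots up to 86 mm. Axes turn with the nut: x, and 60 and 120 degrees from it, run through slots and square to flats; x = tray x at nut angle 0
- stud (a joint): angle in rad (counter-clockwise from above, from tray x) of the stud's cotter hole; the stud is set fast and does not turn; between -0.3 and 0.3. The first slot to line up with the hole after seating does so at nut angle = pi - stud angle
- stud_top (a point): centre of the stud's top face, 94 mm above the worktop, diameter 22 mm; x runs along the cotter hole, shown by the red line across the top face and the black hole mouths 12 mm below it
- beaker: plastic beaker, 57 mm wide, 69 mm high, bystander, leave alone; origin at the centre of its underside
- pot_blue: specimen pot with blue lid, 47 mm wide, 58 mm high, bystander, leave alone; origin at the centre of its underside
- blade_magazine: blue flat blade dispenser, 22 x 106 x 14 mm, bystander, leave alone; origin at the centre of its underside
Mind the look-alikes: they are no part of the job. There is more than one size of the mailer_green; the one meant has the size given above.

How it is judged (in metres and radians):
On the way, in this order (a step that is already met when the one before it is completed fails the run):
1. all mailers lie in the shingled row, let go of (angle between the y axis of each of mailer_white, mailer_blue, mailer_green, mailer_orange and the y axis of tray, either way round below 0.27 rad and ((horizontal distance between mailer_white and slot0 below 0.012 m and height (world z) of mailer_white below 0.0125 m) or ((horizontal distance between mailer_white and slot1 below 0.012 m or horizontal distance between mailer_white and slot2 below 0.012 m or horizontal distance between mailer_white and slot3 below 0.012 m) and height (world z) of mailer_white between 0.0125 and 0.019 m)) and ((horizontal distance between mailer_blue and slot0 below 0.012 m and height (world z) of mailer_blue below 0.0125 m) or ((horizontal distance between mailer_blue and slot1 below 0.012 m or horizontal distance between mailer_blue and slot2 below 0.012 m or horizontal distance between mailer_blue and slot3 below 0.012 m) and height (world z) of mailer_blue between 0.0125 and 0.019 m)) and ((horizontal distance between mailer_green and slot0 below 0.012 m and height (world z) of mailer_green below 0.0125 m) or ((horizontal distance between mailer_green and slot1 below 0.012 m or horizontal distance between mailer_green and slot2 below 0.012 m or horizontal distance between mailer_green and slot3 below 0.012 m) and height (world z) of mailer_green between 0.0125 and 0.019 m)) and ((horizontal distance between mailer_orange and slot0 below 0.012 m and height (world z) of mailer_orange below 0.0125 m) or ((horizontal distance between mailer_orange and slot1 below 0.012 m or horizontal distance between mailer_orange and slot2 below 0.012 m or horizontal distance between mailer_orange and slot3 below 0.012 m) and height (world z) of mailer_orange between 0.0125 and 0.019 m)) and contact force between the fingers and anything else below 0.2 N and value of joint bar above 0.3 rad), for 0.3 s.
2. the bar is fully closed (value of joint bar below 0.06 rad), for 0.2 s.
3. the nut is tightened down onto the bar (value of joint bar below 0.06 rad and value of joint castle_nut above 2.6 rad).
4. the first slot after that is in line with the cotter hole (value of joint castle_nut above 2.7 rad and angle between the x axis of nut_grip and the x axis of stud_top, either way round below 0.1 rad), for 0.2 s.
At the end, for the whole second after the job is handed in: mailers within 12 mm and 0.27 rad of the row's places, unbroken from the stop, the first flat, each later one on top of the one before; bar within 0.06 rad of closed; nut seated (past 2.6 rad), slot within 0.10 rad of the cotter hole; all released and at rest (all of step 4 and angle between the y axis of each of mailer_white, mailer_blue, mailer_green, mailer_orange and the y axis of tray, either way round below 0.27 rad and ((horizontal distance between mailer_white and slot0 below 0.012 m and height (world z) of mailer_white below 0.0125 m) or ((horizontal distance between mailer_white and slot1 below 0.012 m or horizontal distance between mailer_white and slot2 below 0.012 m or horizontal distance between mailer_white and slot3 below 0.012 m) and height (world z) of mailer_white between 0.0125 and 0.019 m)) and ((horizontal distance between mailer_blue and slot0 below 0.012 m and height (world z) of mailer_blue below 0.0125 m) or ((horizontal distance between mailer_blue and slot1 below 0.012 m or horizontal distance between mailer_blue and slot2 below 0.012 m or horizontal distance between mailer_blue and slot3 below 0.012 m) and height (world z) of mailer_blue between 0.0125 and 0.019 m)) and ((horizontal distance between mailer_green and slot0 below 0.012 m and height (world z) of mailer_green below 0.0125 m) or ((horizontal distance between mailer_green and slot1 below 0.012 m or horizontal distance between mailer_green and slot2 below 0.012 m or horizontal distance between mailer_green and slot3 below 0.012 m) and height (world z) of mailer_green between 0.0125 and 0.019 m)) and ((horizontal distance between mailer_orange and slot0 below 0.012 m and height (world z) of mailer_orange below 0.0125 m) or ((horizontal distance between mailer_orange and slot1 below 0.012 m or horizontal distance between mailer_orange and slot2 below 0.012 m or horizontal distance between mailer_orange and slot3 below 0.012 m) and height (world z) of mailer_orange between 0.0125 and 0.019 m)) and value of joint bar below 0.06 rad and linear speed of each of mailer_white, mailer_blue, mailer_green, mailer_orange below 0.02 m/s and velocity of joint castle_nut below 0.05 rad/s); the robot touches nothing.
It fails at once if the beaker is pushed away by more than 4 cm (distance of beaker from where it was at the start of the episode above 0.04 m).
It fails at once if the pot is pushed away by more than 4 cm (distance of pot_blue from where it was at the start of the episode above 0.04 m).
It fails at once if the blade dispenser is pushed away by more than 4 cm (distance of blade_magazine from where it was at the start of the episode above 0.04 m).
Of mailer_white, mailer_blue, mailer_green, mailer_orange only 3 to 4 are there at a start; the rules pass over those that are not, and their reading is None.
At some moment in a run one of mailer_white, mailer_blue, mailer_green, mailer_orange may be knocked a few centimetres aside while the robot is not near it.
Once in a run the grip may slacken for a moment while it holds something.
It also fails if it takes over 210 s, if anything falls off the work surface, if the arm or the gripper's body presses on something with over 40 N, if the wrist force passes 120 N, or if a joint passes its speed limit or range.

## Working session

There is one attempt and no reset: what is moved stays moved. The work goes in short steps, Python scripts to look and compute and a tool call to move; the robot and the scene stay as the last step left them, time stands still between calls to the robot, and variables do not carry over. Pictures are saved under pics/ and viewed, at most 14 in all, crops included, and the job is handed in when it is done.

Besides the shell and the picture viewer there is one more tool, called after "Call:" as name(argument=value, ...) on one line, values as JSON. move_arm: Moves the arm, as the interface text tells. Its arguments: {"type":"object","properties":{"moves":{"type":"array","items":{"type":"array","items":{"type":"number"}}}},"required":["moves"]}

```bash
ls; mkdir -p pics; python3 - <<'E'
from station import bot, vision
import cv2,numpy as np
s=bot.read_state(); print(s)
for n in ("top","side"):
    c=vision.read_camera(n); cv2.imwrite(f"pics/{n}0.png",c["image"]); 
    np.savez(f"pics/{n}.npz",**{k:c[k] for k in c if k!='image'})
    print(n,{k:c[k] for k in c if k!='image'})
c=vision.read_camera("wrist");print(c['mount'],c['fov_y'],c['cx'],c['cy'])
E
```

```text
pics
{'t': 0.0, 'joint_positions': array([ 1.06699672,  0.46838594, -0.01161688,  1.60364518,  0.0059708 ,
        1.07140584, -0.05630183]), 'joint_velocities': array([-0.00014216,  0.00017573, -0.00013372, -0.00109265,  0.00104173,
       -0.00099676, -0.00060736]), 'effort': array([ 3.31540095e-04, -5.20563197e+01, -1.26296212e-02, -2.43743205e+01,
       -5.66453661e-02,  1.71573699e-02,  1.72981813e-04]), 'ee_pos': array([ 288.71534817, -581.68752316,  213.62575214]), 'tcp_rot': array([-8.68983243e-04,  9.73582439e-01,  2.28334003e-01, -2.52055652e-04]), 'contact_force': array([0.21151771, 1.2613472 , 0.04429079]), 'torque': array([-0.02493665, -0.05039863,  0.04268889]), 'grip_force': 0.0, 'width': 1.000010371336176}
top {'fov_y': 47.184319290641966, 'cx': 318.18325515999607, 'cy': 240.15489415419515, 'R': array([[ 0.01103505, -0.99981096,  0.01600877],
       [-0.9977629 , -0.01206529, -0.06575422],
       [ 0.06593495, -0.01524736, -0.99770742]]), 't': array([ -36.94327363,  561.38238612, 1385.27657665])}
side {'fov_y': 55.196457498060596, 'cx': 312.0617536485519, 'cy': 236.81587792365568, 'R': array([[-0.06048689, -0.99812995,  0.00882778],
       [-0.79518346,  0.04283877, -0.60485379],
       [ 0.60334451, -0.04360543, -0.79628761]]), 't': array([  19.31634575,  474.82481814, 1158.61083118])}
[[ 1.07852874e-03 -9.71660354e-01 -2.36378919e-01  6.61525829e+01]
 [ 9.99998944e-01  1.27827294e-03 -6.91768679e-04 -3.88694875e-01]
 [ 9.74320975e-04 -2.36377924e-01  9.71660706e-01 -1.70666692e+02]
 [ 0.00000000e+00  0.00000000e+00  0.00000000e+00  1.00000000e+00]] 66.84047344190498 319.4667955767021 240.13533112964384
```

View pics/top0.png

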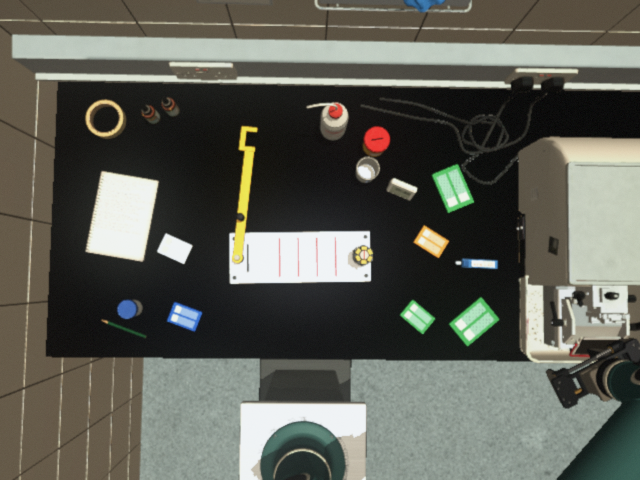

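View pics/side0.png

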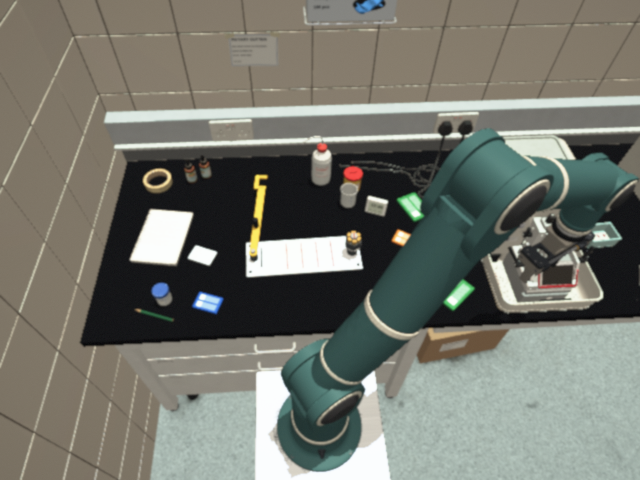

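```bash
cat > h.py <<'E'
import cv2,numpy as np
from station import bot,vision
from scipy.spatial.transform import Rotation as Ro
def cam(n):
    c=None
    if n=="wrist":
        s=bot.read_state(); c=vision.read_camera(n)
        q=s["tcp_rot"]; Rt=Ro.from_quat([q[1],q[2],q[3],q[0]]).as_matrix()
        M=c["mount"]; Rw=Rt@M[:3,:3]; o=Rt@M[:3,3]+s["ee_pos"]
        c["R"]=Rw.T; c["t"]=-Rw.T@o
    else: c=vision.read_camera(n)
    c["f"]=240/np.tan(np.radians(c["fov_y"])/2)
    return c
def ray(c,px,z):
    px=np.atleast_2d(np.asarray(px,float)); d=np.c_[(px[:,0]-c["cx"])/c["f"],(px[:,1]-c["cy"])/c["f"],np.ones(len(px))]@c["R"]
    o=-c["R"].T@c["t"]; return o+d*((z-o[2])/d[:,2])[:,None]
def proj(c,X):
    p=np.atleast_2d(X)@c["R"].T+c["t"]; return np.c_[c["f"]*p[:,0]/p[:,2]+c["cx"],c["f"]*p[:,1]/p[:,2]+c["cy"]]
RNG={"white":((0,0,165),(180,40,255)),"blue":((100,110,70),(128,255,255)),"green":((45,90,70),(85,255,255)),"orange":((8,110,100),(20,255,255)),"yellow":((21,120,100),(35,255,255)),"red":((170,60,80),(180,255,255))}
def blobs(c,col,z=7,amin=150,k=5):
    hsv=cv2.cvtColor(c["image"],cv2.COLOR_BGR2HSV); m=cv2.inRange(hsv,*RNG[col])
    m=cv2.morphologyEx(m,cv2.MORPH_CLOSE,np.ones((k,k)))
    out=[]
    for q in cv2.findContours(m,cv2.RETR_EXTERNAL,cv2.CHAIN_APPROX_NONE)[0]:
        if cv2.contourArea(q)<amin: continue
        w=ray(c,q[:,0,:],z)[:,:2]; r=cv2.minAreaRect(w.astype(np.float32))
        b=cv2.boxPoints(r); e=[b[1]-b[0],b[2]-b[1]]; L=max(e,key=np.linalg.norm)
        out.append((q[:,0,:].mean(0).round(1),np.round(r[0],1),np.round(sorted(r[1]),1),round(float(np.arctan2(L[1],L[0]))%np.pi,3)))
    return out  # pixel, centre xy, (w,l), long-axis yaw
E
python3 - <<'E'
from h import *
np.set_printoptions(suppress=True,precision=1)
c=cam("top")
for k in("white","blue","green","orange"):
    for b in blobs(c,k): 
        if b[0][1]>100 and b[0][0]<520 and b[0][1]<350: print(k,b)
# tray corners at z=6 and holes
for b in blobs(c,"white",6,2000,9): print("tray?",b)
for b in blobs(c,"yellow",42,20): print("yel",b)
for b in blobs(c,"red",6,8,1): print("red",b)
def crop(n,x,y,w,h,s): 
    cv2.imwrite(n,cv2.resize(c["image"][y:y+h,x:x+w],None,fx=s,fy=s,interpolation=cv2.INTER_CUBIC))
crop("pics/c1.png",390,160,125,190,3)
crop("pics/c2.png",150,215,225,125,3)
E
```

```text
white (array([464.8, 328.9]), array([ 339.5, -408.1]), array([22.4, 56.5]), 0.708)
white (array([174.3, 248.2]), array([537.5, 337.9]), array([52.5, 76.8]), 1.165)
white (array([297.2, 256. ]), array([519.6,  16.8]), array([130.4, 362. ]), 1.597)
white (array([457.3, 198.7]), array([ 675.3, -391.2]), array([22.5, 56.9]), 1.987)
white (array([121.8, 216.4]), array([619.6, 474.1]), array([148.2, 211.4]), 2.988)
white (array([365.8, 171.4]), array([ 741.7, -151.8]), array([36.8, 44.3]), 1.585)
white (array([330.9, 113.4]), array([901.5, -63.8]), array([62.9, 85.1]), 0.637)
blue (array([184.2, 316.2]), array([364.5, 308.1]), array([55., 79.]), 1.225)
blue (array([126.7, 308.8]), array([382.5, 454.6]), array([48. , 48.1]), 0.033)
green (array([417.2, 316.4]), array([ 370. , -286.1]), array([54.6, 78.7]), 0.886)
green (array([473.8, 321.2]), array([ 359.3, -431.6]), array([ 77.1, 111.1]), 2.269)
green (array([452.5, 188.1]), array([ 703.3, -378.7]), array([ 76.7, 111.6]), 0.402)
orange (array([430.9, 241.3]), array([ 563.4, -321.9]), array([55. , 78.5]), 1.018)
orange (array([104.3, 117.3]), array([874.7, 528.8]), array([96.9, 97.3]), 0.801)
tray? (array([271.5, 422. ]), array([95.9, 47.7]), array([286.4, 462.9]), 1.521)
tray? (array([293.4, 256. ]), array([519.7,  16.8]), array([130.5, 362.3]), 1.597)
tray? (array([121.8, 216.4]), array([619.7, 474.5]), array([148.3, 211.6]), 2.988)
tray? (array([580.4, 281.4]), array([ 519.2, -716.9]), array([294.4, 554.3]), 3.114)
tray? (array([268.3,  80.3]), array([982.5,  88.7]), array([  37.3, 1243. ]), 1.587)
tray? (array([326.3,  51.9]), array([1053.7,  -51.5]), array([  76. , 1656.9]), 1.57)
yel (array([363.1, 254.8]), array([ 525.5, -143.1]), array([40.8, 41. ]), 2.365)
yel (array([243.5, 189.2]), array([676.5, 165.5]), array([ 42.7, 347.1]), 3.046)
```

View pics/c1.png

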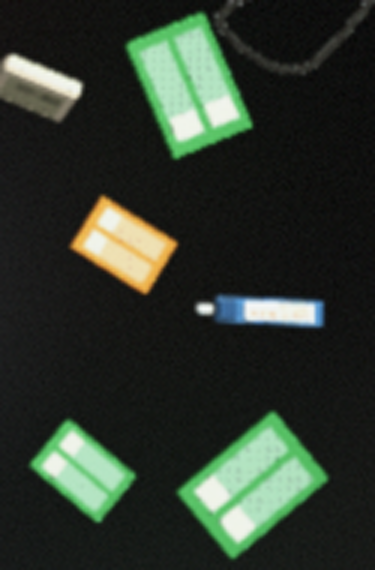

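View pics/c2.png

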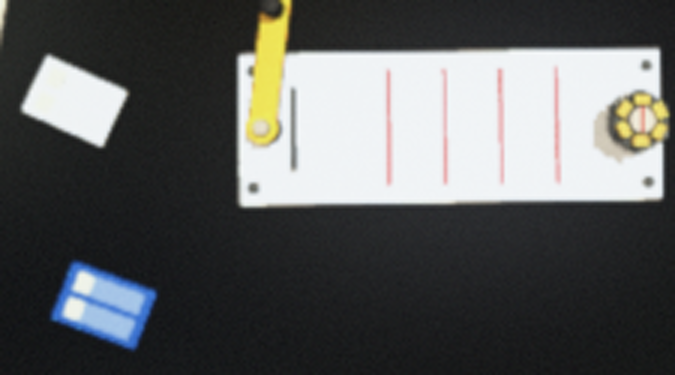

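Green candidates: (417,316) measures 55x79, while (453,188) and (474,321) measure 77x111. The small one fits, and the crop confirms it. White (174,248) is 52x77, and blue (184,316) and orange (431,241) fit too, so all four are present.

```bash
cat > plan.py <<'E'
from h import *
def RM(psi,tilt=0):  # tool x along psi, z down, then tilt about tool y
    x=np.array([np.cos(psi),np.sin(psi),0]); z=np.array([0,0,-1.]); return Ro.from_matrix(np.c_[x,np.cross(z,x),z])*Ro.from_rotvec([0,tilt,0])
C=np.array([519.6,16.8]); TY=1.597
yd=np.array([np.cos(TY),np.sin(TY)]); xd=np.array([yd[1],-yd[0]]); O=C+14*yd
def T(x,y): return O+x*xd+y*yd
def plan(wps,step=40,astep=6.8):
    s=bot.read_state(); q=s["tcp_rot"]; p=s["ee_pos"].copy(); R=Ro.from_quat([q[1],q[2],q[3],q[0]])
    poses=[];a,b=p,R
    for w in wps: # x,y,z,psi,tilt,grip,hold,step
        t=np.array(w[:3],float); r=RM(w[3],w[4]); st=w[7] if len(w)>7 else step
        rv=(b.inv()*r).as_rotvec(); n=int(np.ceil(max(np.linalg.norm(t-a)/st,np.degrees(np.linalg.norm(rv))/astep,0)-1e-3))
        for i in range(1,n+1): poses.append((a+(t-a)*i/n,b*Ro.from_rotvec(rv*i/n),w[5]))
        poses+= [(t,r,w[5])]*w[6]; a,b=t,r
    print("t",round(s["t"],1),"joint",s["joint_positions"].round(2))
    for i in range(0,len(poses),5):
        rows=[]
        for t,r,g in poses[i:i+5]:
            d=np.round(R.inv().apply(t-p)/10,2)+0; v=np.round(np.degrees((R.inv()*r).as_rotvec()),1)+0
            rows.append([*map(float,d),*map(float,v),g])
        print(str(rows).replace(".0,",",").replace(" ",""))
        p=p+R.apply(d*10); R=R*Ro.from_rotvec(np.radians(v))
E
python3 - <<'E'
from plan import *
print(O,[T(0,y).round(1) for y in(77,29,-19,-67)],T(0,143),T(0,-170))
x,y,a=370,-286,.886
plan([(x,y,150,a,0,100,0),(x,y,30,a,0,100,0),(x,y,2,a,0,100,1,12),(x,y,2,a,0,0,6)])
E
```

```text
[519.23319056  30.79519385] [array([517.2, 107.8]), array([518.5,  59.8]), array([519.7,  11.8]), array([521. , -36.2])] [515.48649409 173.74610243] [ 523.68730524 -139.14644573]
t 0.2 joint [ 1.07  0.47 -0.01  1.6   0.01  1.07 -0.06]
[[2.55,-2.86,0.8,0,0,-3,100],[5.11,-5.72,1.61,0,0,-6.1,100],[7.66,-8.58,2.41,0,0,-9.1,100],[10.22,-11.45,3.21,0,0,-12.2,100],[12.77,-14.31,4.01,0,0,-15.2,100]]
[[3.21,-2.09,0.81,0,0,-3.1,100],[6.43,-4.18,1.61,-0.1,0,-6.1,100],[9.64,-6.27,2.41,-0.1,0,-9.2,100],[9.64,-6.27,6.41,-0.1,0,-9.2,100],[9.64,-6.26,10.41,-0.1,0,-9.2,100]]
[[0,-0.01,4,0,0,0,100],[0,-0.01,4.94,0,0,0,100],[0,-0.01,5.87,0,0,0,100],[0,-0.01,6.8,0,0,0,100],[0,-0.01,6.8,0,0,0,100]]
[[0,0,0,0,0,0,0],[0,0,0,0,0,0,0],[0,0,0,0,0,0,0],[0,0,0,0,0,0,0],[0,0,0,0,0,0,0]]
[[0,0,0,0,0,0,0]]
```

Call:
move_arm(moves=[[2.5,-2.9,0.8,0,0,-3,100],[5.1,-5.7,1.6,0,0,-6,100],[7.7,-8.6,2.4,0,0,-9,100],[10.2,-11.5,3.2,0,0,-12,100],[12.8,-14.3,4,0,0,-15.2,100]])

```text
t: 0.62
ee_pos: [339.9, -395.3, 174.2]
tcp_rot: [-0.0, 0.934, 0.356, -0.0]
contact_force: [1.5, 0.3, 0.2]
width: 1.003
grip_force: 0.0
```

Call:
move_arm(moves=[[3.2,-2.1,0.8,0,0,-3,100],[6.4,-4.2,1.6,0,0,-6,100],[9.6,-6.3,2.4,0,0,-9.2,100],[9.6,-6.3,6.4,0,0,-9.2,100],[9.6,-6.3,6.4,0,0,-9.2,100]])

```text
t: 1.03
ee_pos: [367.5, -282.3, 106.3]
tcp_rot: [-0.004, 0.902, 0.431, -0.002]
contact_force: [-1.8, 0.7, -0.5]
width: 1.003
grip_force: 0.0
```

```bash
python3 - <<'E'
from plan import *
c=cam("wrist"); cv2.imwrite("pics/w1.png",c["image"])
print(bot.read_state()["ee_pos"],[b for b in blobs(c,"green",7,1500)],[b for b in blobs(cam("top"),"green")])
x,y,a=370,-286,.886
plan([(x,y,30,a,0,100,0),(x,y,2,a,0,100,1,12),(x,y,2,a,0,0,6)])
E
```

```text
[ 367.9780541  -284.52018309  108.4142547 ] [(array([330.3, 242.6]), array([ 370.9, -288.7]), array([52.6, 77.5]), 0.884)] [(array([466.2, 391.7]), array([ 191.1, -410.8]), array([124.5, 466.7]), 3.009), (array([452.5, 188.1]), array([ 703.2, -378.7]), array([ 76.5, 111.6]), 0.402)]
t 1.1 joint [ 0.77  0.33 -0.21  2.11  0.1   0.71 -0.19]
[[0.03,0.02,2.67,-0.1,0,0,100],[0.06,0.04,5.34,-0.1,0,0,100],[0.09,0.06,8.01,-0.2,0,0,100],[0.09,0.07,8.95,-0.2,0,0,100],[0.09,0.07,9.88,-0.2,0,0,100]]
[[0,0,0.93,0,0,0,100],[0,0,0.93,0,0,0,100],[0,0,0.93,0,0,0,0],[0,0,0.93,0,0,0,0],[0,0,0.93,0,0,0,0]]
[[0,0,0,0,0,0,0],[0,0,0,0,0,0,0],[0,0,0,0,0,0,0]]
```

Call:
move_arm(moves=[[0.2,0.15,2.7,0,0,0,100],[0.2,0.15,5.4,0,0,0,100],[0.2,0.15,8,0,0,0,100],[0.2,0.15,9,0,0,0,100],[0.2,0.15,9.9,0,0,0,100]])

```text
t: 1.55
ee_pos: [372.5, -287.4, 11.7]
tcp_rot: [0.0, 0.904, 0.428, -0.0]
contact_force: [0.8, -0.2, -0.2]
width: 0.999
grip_force: 0.0
```

Call:
move_arm(moves=[[0,0,0.5,0,0,0,100],[0,0,0.75,0,0,0,100],[0,0,0.75,0,0,0,0],[0,0,0.75,0,0,0,0],[0,0,0.75,0,0,0,0]])

```text
t: 1.97
ee_pos: [373.0, -286.2, 4.9]
tcp_rot: [0.001, 0.903, 0.429, 0.0]
contact_force: [-0.2, -0.2, -0.3]
width: 0.808
grip_force: 0.0
```

Call:
move_arm(moves=[[0,0,0,0,0,0,0],[0,0,0,0,0,0,0],[0,0,0,0,0,0,0]])

```text
t: 2.22
ee_pos: [372.6, -285.9, 4.4]
tcp_rot: [0.0, 0.903, 0.429, 0.0]
contact_force: [0.8, -0.8, -1.0]
width: 0.586
grip_force: 0.1
```

```bash
cat >> plan.py <<'E'
def place(n,dx=0,dy=0,dz=0): # from grasp at table: lift, carry, lower
    y=[77,29,-19,-67][n]; tl=0 if n==0 else .146
    s=bot.read_state(); p=s["ee_pos"]; q=s["tcp_rot"]; x=Ro.from_quat([q[1],q[2],q[3],q[0]]).apply([1,0,0]); a=np.arctan2(x[1],x[0])
    h=3.5-p[2]  # mailer centre above TCP when on the table
    zc=9.5 if n==0 else 15
    R=RM(TY,tl); X=np.r_[T(0,y),zc]+R.apply([0,0,h]); X[:2]+=dx*xd+dy*yd; X[2]+=dz
    print("target",X.round(1),"h",h)
    plan([(p[0],p[1],70,a,0,0,0,25),(X[0],X[1],70,TY,tl,0,2,36),(X[0],X[1],X[2]+15,TY,tl,0,1,30),(*X,TY,tl,0,2,8)],astep=6.5)
E
python3 - <<'E'
from plan import *
s=bot.read_state(); print(s["ee_pos"],s["width"]*92,s["grip_force"],s["contact_force"])
place(0)
E
```

```text
[ 372.63426499 -285.89718037    4.37941963] 53.91461360347577 0.0909495516680181 [ 0.83566244 -0.81449263 -0.96674592]
target [517.2 107.8  10.4] h -0.8794196296762893
t 2.2 joint [ 0.72  0.53 -0.16  2.15  0.18  0.47 -0.26]
[[0,0,-2.19,0,0,0,0],[0,0,-4.37,0,0,0,0],[0,0,-6.56,0,0,0,0],[3.3,-1.14,-6.56,0,0,-3.4,0],[6.61,-2.28,-6.56,0,0,-6.8,0]]
[[3.41,-0.74,0,0,0,-3.4,0],[6.83,-1.48,0,0,0,-6.8,0],[10.24,-2.22,-0.01,0,0,-10.2,0],[13.66,-2.96,-0.01,0,0,-13.6,0],[17.07,-3.7,-0.01,0,0,-16.9,0]]
[[3.49,0.29,0,0,0,-3.4,0],[6.97,0.57,0,0,0,-6.8,0],[10.45,0.85,0,0,0,-10.2,0],[13.94,1.14,0,0,0,-13.6,0],[17.42,1.42,0,0,0,-17,0]]
[[0,0,0,0,0,0,0],[0,0,0,0,0,0,0],[0,0,2.23,0,0,0,0],[0,0,4.46,0,0,0,0],[0,0,4.46,0,0,0,0]]
[[0,0,0.75,0,0,0,0],[0,0,1.5,0,0,0,0],[0,0,1.5,0,0,0,0],[0,0,1.5,0,0,0,0]]
```

Call:
move_arm(moves=[[0,0,0,0,0,0,75],[0,0,0,0,0,0,75],[0,0,0.25,0,0,0,75],[0,0,0.25,0,0,0,75],[0,0,0.25,0,0,0,0]])

```text
t: 2.63
ee_pos: [372.3, -285.7, 1.3]
tcp_rot: [-0.0, 0.903, 0.429, -0.0]
contact_force: [0.3, 0.3, 1.0]
width: 0.698
grip_force: 0.0
```

Call:
move_arm(moves=[[0,0,0,0,0,0,0],[0,0,0,0,0,0,0],[0,0,0,0,0,0,0],[0,0,0,0,0,0,0],[0,0,0,0,0,0,0]])

```text
t: 3.05
ee_pos: [372.5, -285.8, 1.6]
tcp_rot: [-0.0, 0.903, 0.429, -0.0]
contact_force: [0.4, 0.1, 0.2]
width: 0.561
grip_force: 30.0
```

```bash
python3 - <<'E'
from plan import *
s=bot.read_state(); print(s["ee_pos"],s["width"]*92,s["grip_force"],s["contact_force"])
place(0)
E
```

```text
[ 372.45567458 -285.78353131    1.55733178] 51.6578589051088 29.999839067459106 [0.42556634 0.07955732 0.23468138]
target [517.2 107.8   7.6] h 1.942668222351254
t 3.0 joint [ 0.71  0.53 -0.16  2.15  0.18  0.47 -0.26]
[[0,0,-2.28,0,0,0,0],[0,0,-4.56,0,0,0,0],[0,0,-6.84,0,0,0,0],[3.3,-1.14,-6.84,0,0,-3.4,0],[6.61,-2.28,-6.84,0,0,-6.8,0]]
[[3.41,-0.74,0,0,0,-3.4,0],[6.83,-1.47,0,0,0,-6.8,0],[10.24,-2.21,0,0,0,-10.2,0],[13.66,-2.95,0,0,0,-13.6,0],[17.07,-3.69,0,0,0,-16.9,0]]
[[3.49,0.28,0,0,0,-3.4,0],[6.97,0.57,0,0,0,-6.8,0],[10.45,0.86,0,0,0,-10.2,0],[13.94,1.14,0,0,0,-13.6,0],[17.42,1.43,0,0,0,-17,0]]
[[0,0,0,0,0,0,0],[0,0,0,0,0,0,0],[0,0,2.37,0,0,0,0],[0,0,4.74,0,0,0,0],[0,0,4.74,0,0,0,0]]
[[0,0,0.75,0,0,0,0],[0,0,1.5,0,0,0,0],[0,0,1.5,0,0,0,0],[0,0,1.5,0,0,0,0]]
```

Call:
move_arm(moves=[[0,0,-2.3,0,0,0,0],[0,0,-4.6,0,0,0,0],[0,0,-6.9,0,0,0,0],[3.3,-1.1,-6.9,0,0,-3.4,0],[6.6,-2.3,-6.9,0,0,-6.8,0]])

```text
t: 3.47
ee_pos: [397.3, -221.8, 72.1]
tcp_rot: [0.002, 0.877, 0.481, 0.001]
contact_force: [1.5, 0.8, -1.5]
width: 0.56
grip_force: 30.0
```

Call:
move_arm(moves=[[3.4,-0.7,0,0,0,-3.4,0],[6.8,-1.5,0,0,0,-6.8,0],[10.2,-2.2,0,0,0,-10.2,0],[13.7,-2.9,0,0,0,-13.6,0],[17.1,-3.7,0,0,0,-16.9,0]])

```text
t: 3.88
ee_pos: [457.3, -54.3, 70.8]
tcp_rot: [0.0, 0.795, 0.606, 0.0]
contact_force: [1.3, 0.4, -0.4]
width: 0.558
grip_force: 30.0
```

Call:
move_arm(moves=[[3.5,0.3,0,0,0,-3.4,0],[7,0.6,0,0,0,-6.8,0],[10.4,0.9,0,0,0,-10.2,0],[13.9,1.1,0,0,0,-13.6,0],[17.4,1.4,0,0,0,-17,0]])

```text
t: 4.3
ee_pos: [516.9, 109.6, 70.6]
tcp_rot: [0.0, 0.697, 0.717, -0.0]
contact_force: [0.4, 0.4, -1.2]
width: 0.561
grip_force: 30.0
```

Call:
move_arm(moves=[[0,0,0,0,0,0,0],[0,0,0,0,0,0,0],[0,0,2.3,0,0,0,0],[0,0,4,0,0,0,0],[0,0,4,0,0,0,0]])

```text
t: 4.72
ee_pos: [514.1, 105.5, 27.8]
tcp_rot: [-0.001, 0.699, 0.715, -0.003]
contact_force: [-0.6, -0.7, -0.4]
width: 0.558
grip_force: 30.0
```

```bash
python3 - <<'E'
from plan import *
c=cam("wrist"); cv2.imwrite("pics/w2.png",c["image"])
s=bot.read_state(); print(s["ee_pos"],s["tcp_rot"],s["width"]*92,s["grip_force"],s["contact_force"])
plan([(517.2,107.8,9,TY,0,0,2,8)])
E
```

```text
[515.00732472 106.09223537  29.20158936] [-0.0008383   0.6984949   0.71561163 -0.00203893] 52.042015394744084 29.99984711408615 [-0.05106218 -0.39738047 -0.17583028]
t 4.8 joint [ 0.04  0.58 -0.39  2.    0.36  0.63 -0.55]
[[0.06,0.08,0.67,-0.1,0,0,0],[0.11,0.15,1.35,-0.2,0.1,-0.1,0],[0.17,0.23,2.02,-0.2,0.1,-0.1,0],[0.17,0.23,2.02,-0.2,0.1,-0.1,0],[0.17,0.23,2.02,-0.2,0.1,-0.1,0]]
```

View pics/w2.png

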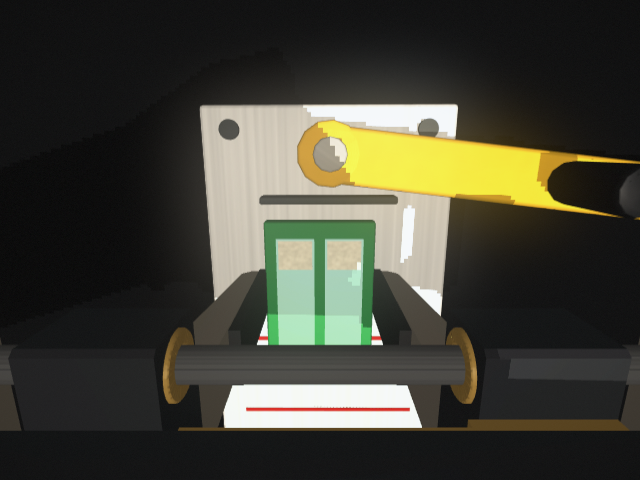

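Green is held at columns 265–375, square to the stop strip (260–398, row 200) and about centred on it.

Call:
move_arm(moves=[[0.1,0.2,0.7,0,0,0,0],[0.2,0.2,1.4,0,0,0,0],[0.2,0.2,2,0,0,0,0],[0.2,0.2,2.1,0,0,0,0],[0.2,0.2,2.1,0,0,0,0]])

```text
t: 5.18
ee_pos: [518.5, 109.9, 9.3]
tcp_rot: [-0.0, 0.698, 0.716, -0.0]
contact_force: [-0.5, 0.0, 0.7]
width: 0.558
grip_force: 30.0
```

```bash
python3 - <<'E'
from plan import *
c=cam("wrist"); cv2.imwrite("pics/w3.png",c["image"])
s=bot.read_state(); print(s["ee_pos"],s["width"]*92,s["grip_force"],s["contact_force"])
hsv=cv2.cvtColor(c["image"],cv2.COLOR_BGR2HSV); m=cv2.inRange(hsv,(40,60,40),(90,255,255)); ys,xs=np.where(m)
r0=ys.min(); print("mailer far edge",r0, [ray(c,[(xs[ys==r].min(),r),(xs[ys==r].max(),r)],13)[:,:2].round(1).tolist() for r in (r0+2,r0+8,r0+30)])
g=c["image"].max(2); 
for r in range(r0-60,r0,4): 
    k=np.where(g[r,200:460]<75)[0]+200
    if len(k)>30: print(r,k.min(),k.max(),ray(c,[(k.min(),r),(k.max(),r)],15)[:,:2].round(1).tolist())
print("strip ends expected",T(-35,118),T(35,118))
E
```

```text
[518.6294806  110.08359208   9.54304827] 51.62387986161386 29.9998676776886 [-0.84684868  0.87224517 -0.68199075]
mailer far edge 219 [[[492.1, 144.4], [542.9, 145.8]], [[491.6, 141.5], [543.5, 142.9]], [[492.0, 130.9], [543.7, 132.3]]]
strip ends expected [481.15352633 147.83766124] [551.12949557 149.67170846]
```

Call:
move_arm(moves=[[0,0,0.1,0,0,0,0],[0,0,0.18,0,0,0,0],[0,0,0.18,0,0,0,0],[0,0,0.18,0,0,0,75],[0,0,0.18,0,0,0,75]])

```text
t: 5.65
ee_pos: [518.8, 110.1, 7.9]
tcp_rot: [0.0, 0.698, 0.716, 0.0]
contact_force: [-0.6, -0.7, -0.5]
width: 0.683
grip_force: 0.0
```

Call:
move_arm(moves=[[0,0,0,0,0,0,75],[0,0,0,0,0,0,75],[0,0,-2,0,0,0,75],[0,0,-5,0,0,0,100],[0,0,-9,0,0,0,100]])

```text
t: 6.07
ee_pos: [516.6, 109.6, 96.6]
tcp_rot: [-0.002, 0.698, 0.716, -0.002]
contact_force: [-0.3, -0.2, 0.7]
width: 0.871
grip_force: 0.0
```

```bash
python3 - <<'E'
from plan import *
c=cam("wrist"); print(bot.read_state()["ee_pos"])
print(blobs(c,"green",13,1500))
c=cam("top")
for k in("white","blue","orange"):
    for b in blobs(c,k): 
        if abs(b[2][1]-78)<6: print(k,b)
E
```

```text
[522.03463612 111.53230673 105.15777872]
[(array([323.1, 247.6]), array([518.6, 107.4]), array([52. , 74.9]), 1.601)]
white (array([174.3, 248.3]), array([537.6, 338. ]), array([53.2, 77.7]), 1.157)
white (array([453. , 188.6]), array([ 701.6, -380.2]), array([58. , 80.8]), 0.392)
blue (array([184.1, 316.2]), array([364.4, 308.3]), array([55.3, 79.8]), 1.225)
orange (array([430.7, 241.2]), array([ 563.5, -321.8]), array([55. , 79.4]), 1.016)
```

```bash
python3 - <<'E'
from plan import *
x,y,a=364.4,308.2,1.225
plan([(x,y,100,a,0,100,1),(x,y,40,a,0,100,0),(x,y,5,a,0,100,2,12)])
E
```

```text
t 6.2 joint [ 0.09  0.47 -0.45  1.96  0.29  0.77 -0.5 ]
[[2.87,-2.18,0.03,0.1,0,3,100],[5.74,-4.37,0.05,0.2,-0.1,6.1,100],[8.61,-6.55,0.08,0.2,-0.1,9.1,100],[11.48,-8.74,0.11,0.3,-0.1,12.2,100],[14.34,-10.92,0.14,0.4,-0.1,15.2,100]]
[[2.2,-2.87,0.04,0.1,-0.1,3.1,100],[4.4,-5.73,0.08,0.1,-0.1,6.1,100],[4.4,-5.73,0.08,0.1,-0.1,6.1,100],[4.39,-5.73,3.08,0.1,-0.1,6.1,100],[4.39,-5.74,6.08,0.1,-0.1,6.1,100]]
[[0,0,1.16,0,0,0,100],[-0.01,0,2.33,0,0,0,100],[-0.01,0,3.5,0,0,0,100],[-0.01,0,3.5,0,0,0,100],[-0.01,0,3.5,0,0,0,100]]
```

Call:
move_arm(moves=[[2.9,-2.2,0,0,0,3,100],[5.7,-4.4,0,0,0,6.1,100],[8.6,-6.6,0,0,0,9.1,100],[11.5,-8.7,0.1,0,0,12.2,100],[14.3,-10.9,0.1,0,0,15.2,100]])

```text
t: 6.58
ee_pos: [404.8, 251.1, 96.5]
tcp_rot: [0.0, 0.787, 0.616, 0.0]
contact_force: [-0.3, -0.3, -0.7]
width: 0.997
grip_force: 0.0
```

Call:
move_arm(moves=[[2.2,-2.9,0,0,0,3.1,100],[4.4,-5.7,0,0,0,6.1,100],[4.4,-5.7,0,0,0,6.1,100],[4.4,-5.7,3,0,0,6.1,100],[4.4,-5.7,6,0,0,6.1,100]])

```text
t: 7.0
ee_pos: [361.9, 308.2, 37.3]
tcp_rot: [-0.0, 0.818, 0.576, 0.002]
contact_force: [0.9, 0.9, -1.2]
width: 1.001
grip_force: 0.0
```

Call:
move_arm(moves=[[0,0,1.2,0,0,0,100],[0,0,2.4,0,0,0,75],[0,0,3.3,0,0,0,75],[0,0,3.3,0,0,0,75],[0,0,3.3,0,0,0,75]])

```text
t: 7.42
ee_pos: [360.9, 306.3, 3.5]
tcp_rot: [0.0, 0.818, 0.575, -0.0]
contact_force: [-0.3, -0.3, 0.4]
width: 0.755
grip_force: 0.0
```

```bash
python3 - <<'E'
from plan import *
c=cam("wrist"); cv2.imwrite("pics/w4.png",c["image"])
s=bot.read_state();print(s["ee_pos"],s["width"],s["contact_force"],blobs(c,"blue",7,1500))
plan([(364.4,308.2,1.5,1.225,0,75,1)])
E
```

```text
[361.24095636 306.63625911   4.03432194] 0.7485324477596871 [-0.39169112  0.66176873 -0.12905533] [(array([330.1, 271.9]), array([367.3, 310.2]), array([52.1, 68.8]), 1.226)]
t 7.5 joint [-0.49  0.56 -0.34  2.13  0.37  0.5  -1.45]
[[0.25,0.24,0.25,0,0,0,75],[0.25,0.24,0.25,0,0,0,75]]
```

Call:
move_arm(moves=[[0.25,0.25,0.25,0,0,0,75],[0.25,0.25,0.25,0,0,0,75],[0.25,0.25,0.25,0,0,0,0],[0.25,0.25,0.25,0,0,0,0],[0.25,0.25,0.25,0,0,0,0]])

```text
t: 7.88
ee_pos: [364.4, 307.9, 1.5]
tcp_rot: [0.0, 0.818, 0.575, 0.0]
contact_force: [0.1, 0.7, 0.9]
width: 0.556
grip_force: 30.1
```

Call:
move_arm(moves=[[0,0,0,0,0,0,0],[0,0,0,0,0,0,0],[0,0,0,0,0,0,0]])

```text
t: 8.13
ee_pos: [364.5, 308.0, 1.5]
tcp_rot: [0.0, 0.818, 0.575, 0.0]
contact_force: [0.3, 0.6, 4.4]
width: 0.558
grip_force: 30.0
```

```bash
python3 - <<'E'
from plan import *
s=bot.read_state(); print(s["ee_pos"],s["width"]*92,s["grip_force"],s["contact_force"])
place(1)
E
```

```text
[364.4657293  307.98347965   1.51453066] 51.31211214200093 30.000919103622437 [0.34632774 0.58206573 4.35014957]
target [518.5  60.1  13. ] h 1.9854693423314866
t 8.1 joint [-0.49  0.56 -0.33  2.13  0.37  0.5  -1.45]
[[0,0,-2.28,0,0,0,0],[0,0,-4.57,0,0,0,0],[0,0,-6.85,0,0,0,0],[-2.01,2.55,-6.85,0.2,0.9,-2.4,0],[-4.02,5.09,-6.85,0.4,1.8,-4.7,0]]
[[-2.21,2.37,-0.08,0.1,0.9,-2.4,0],[-4.43,4.74,-0.16,0.3,1.9,-4.8,0],[-6.64,7.11,-0.25,0.5,2.8,-7.1,0],[-8.85,9.48,-0.33,0.7,3.7,-9.5,0],[-11.06,11.85,-0.41,0.8,4.6,-11.8,0]]
[[-2.64,1.86,-0.31,0.2,0.9,-2.4,0],[-5.27,3.73,-0.62,0.4,1.9,-4.8,0],[-5.27,3.73,-0.62,0.4,1.9,-4.8,0],[-5.27,3.73,-0.62,0.4,1.9,-4.8,0],[-5.51,3.74,1.47,0.4,1.9,-4.8,0]]
[[-0.3,0,2.07,0,0,0,0],[-0.3,0,2.07,0,0,0,0],[-0.41,0,2.81,0,0,0,0],[-0.52,0,3.56,0,0,0,0],[-0.52,0,3.56,0,0,0,0]]
[[0,0,0,0,0,0,0]]
```

Call:
move_arm(moves=[[0,0,-2.3,0,0,0,0],[0,0,-4.6,0,0,0,0],[0,0,-6.9,0,0,0,0],[-2,2.5,-6.9,0.2,0.9,-2.4,0],[-4,5.1,-6.9,0.4,1.8,-4.7,0]])

```text
t: 8.55
ee_pos: [398.9, 255.1, 71.8]
tcp_rot: [-0.012, 0.791, 0.611, 0.013]
contact_force: [1.1, -0.2, -0.7]
width: 0.56
grip_force: 30.0
```

Call:
move_arm(moves=[[-2.2,2.4,-0.1,0.1,0.9,-2.4,0],[-4.4,4.7,-0.2,0.3,1.9,-4.8,0],[-6.6,7.1,-0.2,0.5,2.8,-7.1,0],[-8.9,9.5,-0.3,0.7,3.7,-9.5,0],[-11.1,11.9,-0.4,0.8,4.6,-11.8,0]])

```text
t: 8.97
ee_pos: [484.9, 113.1, 70.0]
tcp_rot: [-0.041, 0.725, 0.686, 0.04]
contact_force: [1.0, 0.4, -1.4]
width: 0.559
grip_force: 30.0
```

Call:
move_arm(moves=[[-2.6,1.9,-0.3,0.2,0.9,-2.4,0],[-5.3,3.7,-0.6,0.4,1.9,-4.8,0],[-5.3,3.7,-0.6,0.4,1.9,-4.8,0],[-5.3,3.7,-0.6,0.4,1.9,-4.8,0],[-5.5,3.7,1.5,0.4,1.9,-4.8,0]])

```text
t: 9.38
ee_pos: [520.7, 60.4, 51.1]
tcp_rot: [-0.051, 0.696, 0.714, 0.053]
contact_force: [0.4, 0.6, -0.6]
width: 0.56
grip_force: 30.0
```

Call:
move_arm(moves=[[-0.3,0,1.6,0,0,0,0],[-0.3,0,1.6,0,0,0,0],[-0.3,0,1.6,0,0,0,0]])

```text
t: 9.63
ee_pos: [517.0, 60.8, 32.1]
tcp_rot: [-0.054, 0.695, 0.715, 0.05]
contact_force: [0.7, -0.6, -0.6]
width: 0.56
grip_force: 30.0
```

```bash
cat >> plan.py <<'E'
def st():
    s=bot.read_state(); q=s["tcp_rot"]; R=Ro.from_quat([q[1],q[2],q[3],q[0]]); x=R.apply([1,0,0]); y=R.apply([0,1,0])
    print("pos",s["ee_pos"].round(1),"psi",np.arctan2(x[1],x[0]).round(3),"xup",x[2].round(3),"yup",y[2].round(3),"w",round(s["width"]*92,1),"grip",round(s["grip_force"],1),"F",s["contact_force"].round(1),"tau",s["torque"].round(2))
E
python3 - <<'E'
from plan import *
c=cam("wrist"); cv2.imwrite("pics/w5.png",c["image"]); st()
plan([(518.5,60.1,16,TY,.146,0,2,8)])
E
```

```text
pos [517.9  60.8  32.9] psi 1.6 xup 0.147 yup -0.001 w 51.5 grip 30.0 F [ 0.2 -1.   0. ] tau [-0.12 -0.12 -0.  ]
t 9.7 joint [ 0.34  0.6  -0.53  2.01  0.26  0.6  -0.3 ]
[[-0.11,0.02,0.55,0,0,0.1,0],[-0.21,0.04,1.1,-0.1,0,0.1,0],[-0.32,0.06,1.66,-0.1,-0.1,0.2,0],[-0.32,0.06,1.66,-0.1,-0.1,0.2,0],[-0.32,0.06,1.66,-0.1,-0.1,0.2,0]]
```

View pics/w5.png

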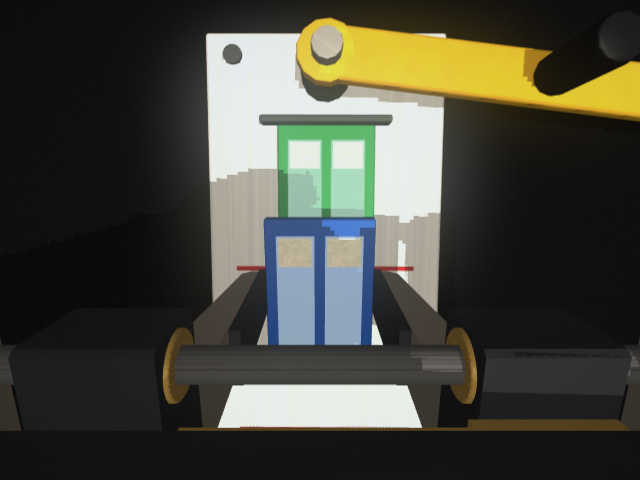

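Green lies square at the stop (278–375, row 122). Blue (265–375, row 218) is in line above it, so I lower it now.

Call:
move_arm(moves=[[-0.1,0,0.6,0,0,0,0],[-0.2,0,1.1,0,0,0,0],[-0.3,0.1,1.7,0,0,0,0],[-0.3,0.1,1.9,0,0,0,0],[-0.3,0.1,1.9,0,0,0,0]])

```text
t: 10.1
ee_pos: [519.5, 58.9, 13.2]
tcp_rot: [-0.053, 0.696, 0.715, 0.051]
contact_force: [-0.4, -0.5, 0.3]
width: 0.558
grip_force: 30.0
```

```bash
python3 - <<'E'
from plan import *
st()
plan([(518.5,60.1,13,TY,.146,0,2,8)])
E
```

```text
pos [519.5  58.9  13.2] psi 1.597 xup 0.146 yup -0.001 w 51.3 grip 30.0 F [-0.4 -0.5  0.3] tau [-0.24 -0.02 -0.01]
t 10.1 joint [ 0.32  0.64 -0.51  2.01  0.28  0.56 -0.31]
[[0.12,-0.1,0.04,-0.1,0,0,0],[0.12,-0.1,0.04,-0.1,0,0,0],[0.12,-0.1,0.04,-0.1,0,0,0]]
```

Call:
move_arm(moves=[[0.1,0,0.03,0,0,0,0],[0.1,0,0.03,0,0,0,75],[0.1,0,0.03,0,0,0,75],[0.1,0,0.03,0,0,0,75],[0.1,0,0.03,0,0,0,75]])

```text
t: 10.52
ee_pos: [519.3, 60.2, 13.1]
tcp_rot: [-0.053, 0.696, 0.715, 0.051]
contact_force: [0.3, 0.1, -0.5]
width: 0.752
grip_force: 0.0
```

Call:
move_arm(moves=[[0.3,0,-2,0,0,0,75],[0.75,0,-5,0,0,0,100],[1.3,0,-9,0,-8.4,0,100],[1.3,0,-9,0,-8.4,0,100]])

```text
t: 10.85
ee_pos: [524.3, 61.9, 111.2]
tcp_rot: [0.005, 0.698, 0.716, 0.004]
contact_force: [1.0, 1.4, -0.3]
width: 0.945
grip_force: 0.0
```

```bash
python3 - <<'E'
from plan import *
c=cam("wrist"); st(); cv2.imwrite("pics/w6.png",c["image"])
print(blobs(c,"green",13,1500),blobs(c,"blue",18.5,1500))
c=cam("top")
for k in("white","blue","orange"):
    for b in blobs(c,k): 
        if abs(b[2][1]-78)<6: print(k,b)
x,y,a=537.6,338,1.165
plan([(x,y,100,a,0,100,1),(x,y,40,a,0,100,0),(x,y,5,a,0,75,2,12)])
E
```

```text
pos [522.5  62.8 108.5] psi 1.601 xup -0.001 yup 0.009 w 90.8 grip 0.0 F [-0.1  0.9 -0.3] tau [ 0.09 -0.09 -0.04]
[(array([311.7, 157.6]), array([518.2, 120.7]), array([50.2, 51.1]), 0.028)] [(array([311.4, 244.1]), array([519.4,  59.7]), array([51.9, 71.9]), 1.594)]
white (array([470.2, 322. ]), array([ 357.1, -430.6]), array([57.3, 80.8]), 2.242)
white (array([174.3, 248.3]), array([537.7, 338. ]), array([53.2, 77.8]), 1.157)
white (array([453. , 188.8]), array([ 701.6, -379.3]), array([57.9, 81.7]), 0.416)
orange (array([430.7, 241.2]), array([ 563.5, -321.8]), array([55.1, 79.4]), 1.016)
t 10.9 joint [ 0.22  0.46 -0.5   1.97  0.31  0.78 -0.42]
[[3.94,0.36,0.09,0,0,3.6,100],[7.88,0.72,0.18,0.1,0,7.1,100],[11.82,1.08,0.27,0.1,0,10.7,100],[15.76,1.44,0.36,0.1,0,14.3,100],[19.69,1.8,0.44,0.1,0,17.8,100]]
[[3.87,-0.86,0.09,0.1,-0.1,3.6,100],[7.73,-1.72,0.18,0.1,-0.1,7.2,100],[7.73,-1.72,0.18,0.1,-0.1,7.2,100],[7.72,-1.72,3.18,0.1,-0.1,7.2,100],[7.72,-1.73,6.18,0.1,-0.1,7.2,100]]
[[0,0,1.17,0,0,0,75],[0,0,2.34,0,0,0,75],[0,0,3.5,0,0,0,75],[0,0,3.5,0,0,0,75],[0,0,3.5,0,0,0,75]]
```

Call:
move_arm(moves=[[3.9,0.4,0,0,0,3.6,100],[7.9,0.7,0,0,0,7.1,100],[11.8,1.1,0,0,0,10.7,100],[15.8,1.4,0,0,0,14.3,100],[19.7,1.8,0,0,0,17.8,100]])

```text
t: 11.37
ee_pos: [531.0, 257.5, 101.9]
tcp_rot: [-0.001, 0.801, 0.598, -0.002]
contact_force: [1.0, -0.6, 0.9]
width: 1.001
grip_force: 0.0
```

Call:
move_arm(moves=[[3.9,-0.9,0.1,0,0,3.6,100],[7.7,-1.7,0.2,0,0,7.2,100],[7.7,-1.7,0.2,0,0,7.2,100],[7.7,-1.7,3.2,0,0,7.2,100],[7.7,-1.7,6,0,0,7.2,100]])

```text
t: 11.78
ee_pos: [537.3, 336.1, 42.5]
tcp_rot: [-0.001, 0.836, 0.549, -0.0]
contact_force: [0.1, -1.0, 0.3]
width: 1.001
grip_force: 0.0
```

Call:
move_arm(moves=[[0,0,1.2,0,0,0,75],[0,0,2.4,0,0,0,75],[0,0,3.4,0,0,0,75],[0,0,3.4,0,0,0,75],[0,0,3.4,0,0,0,75]])

```text
t: 12.2
ee_pos: [537.6, 335.7, 10.1]
tcp_rot: [-0.0, 0.836, 0.548, -0.0]
contact_force: [-0.7, -0.1, 0.7]
width: 0.743
grip_force: 0.0
```

```bash
python3 - <<'E'
from plan import *
c=cam("wrist"); st(); print(blobs(c,"white",7,1500))
plan([(537.6,338,1.5,1.16,0,75,1)])
E
```

```text
pos [537.9 336.1  10.8] psi 1.161 xup 0.001 yup -0.0 w 69.1 grip 0.0 F [-0.7  0.   0.8] tau [-0.03 -0.01  0.05]
[(array([322.3, 276.9]), array([539.9, 338.2]), array([51.5, 70.9]), 1.163), (array([374.4,  52.9]), array([602.3, 412.8]), array([ 64.9, 218.9]), 2.732)]
t 12.2 joint [-0.36  0.73 -0.35  1.74  0.35  0.73 -1.29]
[[0.16,-0.11,0.93,0,-0.1,0.1,75],[0.16,-0.11,0.93,0,-0.1,0.1,75]]
```

Call:
move_arm(moves=[[0.1,-0.1,0.6,0,0,0,75],[0.15,-0.1,0.93,0,0,0,75],[0.15,-0.1,0.93,0,0,0,0],[0.15,-0.1,0.93,0,0,0,0],[0.15,-0.1,0.93,0,0,0,0]])

```text
t: 12.67
ee_pos: [537.2, 337.8, 1.0]
tcp_rot: [-0.0, 0.836, 0.549, -0.0]
contact_force: [0.3, 0.3, -0.8]
width: 0.563
grip_force: 30.1
```

Call:
move_arm(moves=[[0,0,0,0,0,0,0],[0,0,0,0,0,0,0],[0,0,0,0,0,0,0]])

```text
t: 12.92
ee_pos: [537.2, 337.7, 1.0]
tcp_rot: [-0.0, 0.836, 0.549, -0.0]
contact_force: [-0.6, -0.8, 0.7]
width: 0.559
grip_force: 30.0
```

```bash
python3 - <<'E'
from plan import *
st(); place(2)
E
```

```text
pos [537.2 337.7   1. ] psi 1.161 xup 0.0 yup -0.0 w 51.5 grip 30.0 F [-0.6 -0.8  0.7] tau [-0.05 -0.06 -0.04]
target [519.7  12.2  12.5] h 2.514543425012634
t 12.9 joint [-0.37  0.75 -0.34  1.74  0.35  0.72 -1.3 ]
[[0,0,-2.3,0,0,0,0],[0,0,-4.6,0,0,0,0],[0,0,-6.9,0,0,0,0],[-3.06,1.13,-6.9,0.2,0.8,-2.5,0],[-6.11,2.27,-6.9,0.3,1.6,-5,0]]
[[-3.14,0.86,-0.1,0.2,0.9,-2.5,0],[-6.29,1.73,-0.19,0.4,1.7,-5,0],[-9.43,2.59,-0.28,0.6,2.5,-7.5,0],[-12.57,3.46,-0.37,0.8,3.3,-10,0],[-15.71,4.32,-0.47,0.9,4.2,-12.4,0]]
[[-3.24,0.17,-0.33,0.2,0.8,-2.5,0],[-6.48,0.34,-0.67,0.4,1.6,-5,0],[-9.72,0.51,-1,0.6,2.4,-7.5,0],[-9.72,0.51,-1,0.6,2.4,-7.5,0],[-9.72,0.51,-1,0.6,2.4,-7.5,0]]
[[-0.31,0,2.1,0,0,0,0],[-0.61,0,4.2,0,0,0,0],[-0.61,0,4.2,0,0,0,0],[-0.72,0,4.94,0,0,0,0],[-0.83,0,5.69,0,0,0,0]]
[[0,0,0,0,0,0,0],[0,0,0,0,0,0,0]]
```

Call:
move_arm(moves=[[0,0,-2.3,0,0,0,0],[0,0,-4.6,0,0,0,0],[0,0,-6.9,0,0,0,0],[-3.1,1.1,-6.9,0.2,0.8,-2.5,0],[-6.1,2.3,-6.9,0.3,1.6,-5,0]])

```text
t: 13.33
ee_pos: [534.1, 275.2, 71.7]
tcp_rot: [-0.01, 0.809, 0.587, 0.012]
contact_force: [0.9, -0.5, -0.1]
width: 0.558
grip_force: 30.0
```

Call:
move_arm(moves=[[-3.1,0.9,-0.1,0.2,0.9,-2.5,0],[-6.3,1.7,-0.2,0.4,1.7,-5,0],[-9.4,2.6,-0.3,0.6,2.5,-7.5,0],[-12.6,3.5,-0.4,0.8,3.3,-10,0],[-15.7,4.3,-0.5,0.9,4.2,-12.4,0]])

```text
t: 13.75
ee_pos: [524.9, 108.2, 70.4]
tcp_rot: [-0.037, 0.742, 0.669, 0.036]
contact_force: [0.6, -0.2, 0.5]
width: 0.562
grip_force: 30.0
```

Call:
move_arm(moves=[[-3.2,0.2,-0.3,0.2,0.8,-2.5,0],[-6.5,0.3,-0.7,0.4,1.6,-5,0],[-9.7,0.5,-1,0.6,2.4,-7.5,0],[-9.7,0.5,-1,0.6,2.4,-7.5,0],[-9.7,0.5,-1,0.6,2.4,-7.5,0]])

```text
t: 14.17
ee_pos: [519.8, 9.1, 69.9]
tcp_rot: [-0.052, 0.698, 0.712, 0.05]
contact_force: [0.5, 1.3, 0.1]
width: 0.561
grip_force: 30.0
```

Call:
move_arm(moves=[[-0.3,0,2.1,0,0,0,0],[-0.6,0,4,0,0,0,0],[-0.6,0,4,0,0,0,0],[-0.6,0,4,0,0,0,0]])

```text
t: 14.5
ee_pos: [519.0, 14.1, 29.4]
tcp_rot: [-0.053, 0.695, 0.715, 0.05]
contact_force: [0.5, -0.1, 0.1]
width: 0.562
grip_force: 30.0
```

```bash
python3 - <<'E'
from plan import *
st(); cv2.imwrite("pics/w7.png",cam("wrist")["image"])
plan([(519.7,12.2,12.7,TY,.146,0,1,8)])
E
```

```text
pos [519.   14.1  29.4] psi 1.599 xup 0.145 yup -0.002 w 51.7 grip 30.0 F [ 0.5 -0.1  0.1] tau [-0.12 -0.09  0.01]
t 14.6 joint [ 0.45  0.62 -0.57  2.    0.3   0.62 -0.25]
[[-0.14,0,0.57,0,0,0,0],[-0.29,-0.01,1.14,0,0,0.1,0],[-0.43,-0.01,1.7,0,0,0.1,0],[-0.43,-0.01,1.7,0,0,0.1,0]]
```

Call:
move_arm(moves=[[-0.1,0,0.6,0,0,0,0],[-0.2,0,1.1,0,0,0,0],[-0.35,0,1.6,0,0,0,0],[-0.35,0,1.7,0,0,0,0],[-0.35,0,1.7,0,0,0,0]])

```text
t: 14.97
ee_pos: [520.0, 11.2, 12.6]
tcp_rot: [-0.052, 0.696, 0.714, 0.05]
contact_force: [-0.7, -0.5, 2.8]
width: 0.558
grip_force: 30.0
```

```bash
python3 - <<'E'
from plan import *
st(); 
plan([(519.7,12.2,12.5,TY,.146,0,1,8)])
E
```

```text
pos [520.   11.2  12.6] psi 1.597 xup 0.144 yup -0.0 w 51.4 grip 30.0 F [-0.7 -0.5  2.8] tau [-0.17  0.14  0.07]
t 15.0 joint [ 0.44  0.65 -0.55  2.01  0.32  0.59 -0.26]
[[0.1,-0.02,0.03,0,0.1,0,0],[0.1,-0.02,0.03,0,0.1,0,0]]
```

Light contact; I release it here.

Call:
move_arm(moves=[[0,0,0,0,0,0,75],[0,0,0,0,0,0,75],[0,0,0,0,0,0,75],[0,0,0,0,0,0,75]])

```text
t: 15.3
ee_pos: [519.6, 11.2, 12.3]
tcp_rot: [-0.052, 0.696, 0.714, 0.05]
contact_force: [0.1, 0.4, 0.8]
width: 0.751
grip_force: 0.0
```

Call:
move_arm(moves=[[0.3,0,-2,0,0,0,75],[0.75,0,-5,0,0,0,100],[1.4,0,-10,0,-8.4,0,100],[1.4,0,-10,0,-8.4,0,100]])

```text
t: 15.63
ee_pos: [523.3, 12.5, 119.2]
tcp_rot: [0.005, 0.698, 0.716, 0.002]
contact_force: [0.7, 1.4, 1.2]
width: 0.945
grip_force: 0.0
```

```bash
python3 - <<'E'
from plan import *
c=cam("wrist"); st(); cv2.imwrite("pics/w8.png",c["image"])
print(blobs(c,"white",18.5,1500),blobs(c,"blue",18.5,1500),T(0,-19))
c=cam("top")
for k in("white","orange"):
    for b in blobs(c,k): 
        if abs(b[2][1]-78)<6: print(k,b)
x,y,a=563.5,-321.8,1.016
plan([(x,y,125,a,0,100,1),(x,y,40,a,0,100,0),(x,y,6,a,0,75,2,12)])
E
```

```text
pos [523.1  13.6 118.8] psi 1.601 xup -0.004 yup 0.009 w 90.8 grip 0.0 F [0.5 0.9 0.9] tau [ 0.07 -0.12  0.02]
[(array([316.1, 401.7]), array([ 525.2, -135. ]), array([ 41.2, 123.6]), 0.021), (array([311.5, 170.7]), array([519.9,  49.8]), array([123.6, 252. ]), 1.6)] [(array([315.1, 157. ]), array([519.1,  71.1]), array([49.2, 52.3]), 0.028)] [519.73100337  11.80171648]
white (array([473., 322.]), array([ 357.6, -430.9]), array([58. , 80.8]), 2.263)
white (array([452.9, 188.4]), array([ 702.1, -379.1]), array([57.9, 82.8]), 0.416)
orange (array([430.7, 241.2]), array([ 563.5, -321.8]), array([55.1, 79.4]), 1.016)
t 15.7 joint [ 0.36  0.45 -0.56  1.97  0.33  0.8  -0.35]
[[-3.73,0.36,-0.09,0,0,3.7,100],[-7.45,0.71,-0.17,0.1,0,7.4,100],[-11.18,1.07,-0.26,0.1,0,11.2,100],[-14.91,1.43,-0.35,0.2,0,14.9,100],[-18.63,1.78,-0.44,0.2,0,18.6,100]]
[[-3.42,1.53,-0.09,0,0,3.7,100],[-6.84,3.06,-0.18,0.1,0,7.4,100],[-10.26,4.58,-0.27,0.1,0,11.1,100],[-13.68,6.11,-0.36,0.2,0,14.9,100],[-13.68,6.11,-0.36,0.2,0,14.9,100]]
[[0.01,0,2.84,0,0,0,100],[0.01,0,5.67,0,0,0,100],[0.01,0,8.5,0,0,0,100],[0.01,0.01,9.64,0,0,0,75],[0.01,0.01,10.77,0,0,0,75]]
[[0,0,1.13,0,0,0,75],[0,0,1.13,0,0,0,75],[0,0,1.13,0,0,0,75]]
```

View pics/w8.png

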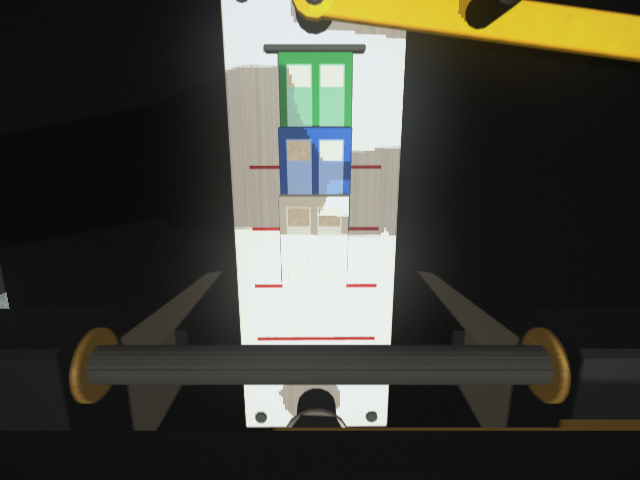

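Green, blue and white are shingled in line, and white's free end is on the third red line (row 286). Orange is next.

Call:
move_arm(moves=[[-3.7,0.4,-0.1,0,0,3.7,100],[-7.5,0.7,-0.2,0,0,7.4,100],[-11.2,1.1,-0.3,0,0,11.2,100],[-14.9,1.4,-0.3,0,0,14.9,100],[-18.6,1.8,-0.4,0,0,18.6,100]])

```text
t: 16.15
ee_pos: [540.8, -177.2, 115.5]
tcp_rot: [-0.001, 0.806, 0.592, -0.002]
contact_force: [0.9, 0.1, -0.7]
width: 1.003
grip_force: 0.0
```

Call:
move_arm(moves=[[-3.4,1.5,0,0,0,3.7,100],[-6.8,3.1,0,0,0,7.4,100],[-10.3,4.6,0,0,0,11.1,100],[-13.7,6.1,0,0,0,14.9,100],[-13.7,6.1,0,0,0,14.9,100]])

```text
t: 16.57
ee_pos: [557.4, -334.2, 115.1]
tcp_rot: [0.001, 0.878, 0.479, -0.003]
contact_force: [0.2, -0.1, -0.5]
width: 1.004
grip_force: 0.0
```

Call:
move_arm(moves=[[0,0,2.8,0,0,0,100],[0,0,5.7,0,0,0,100],[0,0,8.5,0,0,0,75],[0,0,9.6,0,0,0,75],[0,0,10.4,0,0,0,75]])

```text
t: 16.98
ee_pos: [558.1, -323.2, 10.3]
tcp_rot: [-0.002, 0.875, 0.485, -0.002]
contact_force: [0.9, 0.2, 0.0]
width: 0.803
grip_force: 0.0
```

Call:
move_arm(moves=[[0,0,0.8,0,0,0,75],[0,0,0.8,0,0,0,75],[0,0,0.8,0,0,0,75]])

```text
t: 17.23
ee_pos: [561.0, -324.1, 6.4]
tcp_rot: [0.001, 0.875, 0.485, -0.0]
contact_force: [-0.3, 0.6, 0.1]
width: 0.754
grip_force: 0.0
```

```bash
python3 - <<'E'
from plan import *
c=cam("wrist"); st(); print(blobs(c,"orange",7,1500))
plan([(563.5,-321.8,1.5,1.016,0,75,1)])
E
```

```text
pos [ 561.4 -324.2    6.9] psi 1.012 xup -0.001 yup 0.002 w 69.1 grip 0.0 F [ 0.7 -0.7  0.3] tau [-0.04 -0.09  0.04]
[(array([327.5, 275.6]), array([ 566.7, -321.8]), array([52.1, 71.6]), 1.017)]
t 17.3 joint [ 0.68  0.74 -0.29  1.71  0.3   0.73 -0.32]
[[0.32,0.05,0.54,0.1,0.1,-0.2,75],[0.32,0.05,0.54,0.1,0.1,-0.2,75]]
```

Call:
move_arm(moves=[[0.3,0,0.4,0,0,0,75],[0.3,0,0.54,0,0,0,75],[0.3,0,0.54,0,0,0,0],[0.3,0,0.54,0,0,0,0],[0.3,0,0.54,0,0,0,0]])

```text
t: 17.7
ee_pos: [562.3, -321.5, 0.7]
tcp_rot: [0.001, 0.875, 0.485, -0.0]
contact_force: [0.6, -0.0, 0.0]
width: 0.562
grip_force: 30.1
```

Call:
move_arm(moves=[[0,0,0,0,0,0,0],[0,0,0,0,0,0,0],[0,0,0,0,0,0,0]])

```text
t: 17.95
ee_pos: [562.4, -321.5, 0.7]
tcp_rot: [0.001, 0.875, 0.485, -0.0]
contact_force: [0.1, -1.0, 2.8]
width: 0.56
grip_force: 30.0
```

```bash
sed -i 's/,70,a,0,0,0,25),(X\[0\],X\[1\],70/,Z,a,0,0,0,25),(X[0],X[1],Z/; s/def place(n,dx=0,dy=0,dz=0)/def place(n,dx=0,dy=0,dz=0,Z=70)/' plan.py; python3 - <<'E'
from plan import *
st(); place(3,Z=125)
E
```

```text
pos [ 562.4 -321.5    0.7] psi 1.012 xup -0.001 yup 0.001 w 51.6 grip 30.0 F [ 0.1 -1.   2.8] tau [ 0.04 -0.1  -0.01]
target [521.  -35.8  12.2] h 2.804748088812953
t 17.9 joint [ 0.67  0.75 -0.29  1.71  0.3   0.72 -0.33]
[[0,0,-2.49,0,0,0,0],[-0.01,0,-4.97,0,0,0,0],[-0.01,0.01,-7.46,0,0.1,0,0],[-0.01,0.01,-9.94,0,0.1,0,0],[-0.02,0.01,-12.43,0.1,0.1,0,0]]
[[2.45,-2.07,0,0.2,0.9,-3.7,0],[4.9,-4.14,0,0.5,1.8,-7.4,0],[7.34,-6.22,0.01,0.8,2.7,-11.2,0],[9.79,-8.29,0.01,1,3.6,-14.9,0],[12.24,-10.36,0.01,1.3,4.5,-18.6,0]]
[[2.97,-1.18,0.26,0.3,0.9,-3.7,0],[5.94,-2.37,0.51,0.6,1.8,-7.4,0],[8.91,-3.55,0.76,0.8,2.7,-11.1,0],[11.88,-4.73,1.02,1.1,3.6,-14.9,0],[11.88,-4.73,1.02,1.1,3.6,-14.9,0]]
[[0,0,0,0,0,0,0],[-0.35,0,2.42,0,0,0,0],[-0.71,0,4.84,0,0,0,0],[-1.06,0,7.25,0,0,0,0],[-1.42,0,9.67,0,0,0,0]]
[[0,0,0,0,0,0,0],[-0.11,0,0.74,0,0,0,0],[-0.22,0,1.49,0,0,0,0],[-0.22,0,1.49,0,0,0,0],[-0.22,0,1.49,0,0,0,0]]
```

Call:
move_arm(moves=[[0,0,-2.5,0,0,0,0],[0,0,-5,0,0,0,0],[0,0,-7.5,0,0,0,0],[0,0,-10,0,0,0,0],[0,0,-12.4,0,0.1,0,0]])

```text
t: 18.37
ee_pos: [561.9, -321.0, 125.5]
tcp_rot: [-0.0, 0.875, 0.485, 0.0]
contact_force: [0.5, -0.5, -0.2]
width: 0.557
grip_force: 30.0
```

Call:
move_arm(moves=[[2.4,-2.1,0,0.2,0.9,-3.7,0],[4.9,-4.1,0,0.5,1.8,-7.4,0],[7.3,-6.2,0,0.8,2.7,-11.2,0],[9.8,-8.3,0,1,3.6,-14.9,0],[12.2,-10.4,0,1.3,4.5,-18.6,0]])

```text
t: 18.78
ee_pos: [537.9, -161.1, 124.4]
tcp_rot: [-0.029, 0.783, 0.62, 0.029]
contact_force: [-0.0, 0.4, -0.3]
width: 0.56
grip_force: 30.0
```

Call:
move_arm(moves=[[3,-1.2,0.3,0.3,0.9,-3.7,0],[5.9,-2.4,0.5,0.6,1.8,-7.4,0],[8.9,-3.5,0.8,0.8,2.7,-11.1,0],[11.9,-4.7,1,1.1,3.6,-14.9,0],[11.9,-4.7,1,1.1,3.6,-14.9,0]])

```text
t: 19.2
ee_pos: [519.0, -29.0, 124.8]
tcp_rot: [-0.053, 0.692, 0.718, 0.052]
contact_force: [0.1, 0.3, -0.8]
width: 0.558
grip_force: 30.0
```

Call:
move_arm(moves=[[0,0,0,0,0,0,0],[-0.4,0,2.4,0,0,0,0],[-0.7,0,4.8,0,0,0,0],[-1.1,0,7.2,0,0,0,0],[-1.4,0,9.5,0,0,0,0]])

```text
t: 19.62
ee_pos: [520.8, -37.8, 27.1]
tcp_rot: [-0.051, 0.697, 0.714, 0.051]
contact_force: [0.1, -0.6, -0.3]
width: 0.56
grip_force: 30.0
```

Call:
move_arm(moves=[[0,0,0,0,0,0,0],[0,0,0,0,0,0,0],[0,0,0,0,0,0,0]])

```text
t: 19.87
ee_pos: [521.5, -36.3, 29.3]
tcp_rot: [-0.051, 0.696, 0.714, 0.051]
contact_force: [-0.3, -0.2, -1.2]
width: 0.557
grip_force: 30.0
```

```bash
python3 - <<'E'
from plan import *
st(); 
plan([(521,-35.8,12.3,TY,.146,0,1,8)])
E
```

```text
pos [521.5 -36.3  29.3] psi 1.597 xup 0.144 yup 0.002 w 51.2 grip 30.0 F [-0.3 -0.2 -1.2] tau [-0.17 -0.08 -0.02]
t 19.9 joint [ 0.53  0.62 -0.54  1.99  0.28  0.63 -0.13]
[[-0.07,-0.02,0.56,0,0,0,0],[-0.13,-0.03,1.13,0.1,0,0,0],[-0.2,-0.05,1.69,0.1,0.1,0,0],[-0.2,-0.05,1.69,0.1,0.1,0,0]]
```

Call:
move_arm(moves=[[-0.1,0,0.6,0,0,0,0],[-0.15,0,1.1,0,0,0,0],[-0.2,0,1.6,0,0,0,0],[-0.2,0,1.7,0,0,0,0],[-0.2,0,1.7,0,0,0,0]])

```text
t: 20.28
ee_pos: [521.3, -35.7, 12.3]
tcp_rot: [-0.051, 0.696, 0.715, 0.051]
contact_force: [-1.9, -2.0, 9.4]
width: 0.561
grip_force: 30.0
```

```bash
python3 - <<'E'
from plan import *
st(); 
plan([(521,-35.8,12.3,TY,.146,0,1,8)])
E
```

```text
pos [521.3 -35.7  12.3] psi 1.598 xup 0.143 yup 0.002 w 51.6 grip 30.0 F [-1.9 -2.   9.4] tau [-0.25  0.43  0.05]
t 20.3 joint [ 0.51  0.65 -0.52  2.    0.29  0.6  -0.14]
[[-0.01,-0.03,0,0.1,0.1,0,0],[-0.01,-0.03,0,0.1,0.1,0,0]]
```

Call:
move_arm(moves=[[0,0,-0.05,0,0,0,75],[0,0,-0.05,0,0,0,75],[0,0,-0.05,0,0,0,75],[0,0,-0.05,0,0,0,75]])

```text
t: 20.62
ee_pos: [520.6, -35.1, 11.7]
tcp_rot: [-0.052, 0.696, 0.715, 0.051]
contact_force: [1.4, -0.2, -0.3]
width: 0.75
grip_force: 0.0
```

Call:
move_arm(moves=[[0.3,0,-2,0,0,0,75],[0.75,0,-5,0,0,0,100],[1.4,0,-10,0,-8.4,0,100],[1.7,0,-12,0,-8.4,0,100]])

```text
t: 20.95
ee_pos: [521.4, -33.3, 135.8]
tcp_rot: [0.003, 0.697, 0.717, -0.0]
contact_force: [1.1, 1.2, 0.0]
width: 0.944
grip_force: 0.0
```

Call:
move_arm(moves=[[0,0,0,0,0,0,100],[0,0,0,0,0,0,100],[0,0,0,0,0,0,100],[0,0,0,0,0,0,100],[0,0,0,0,0,0,100]])

```text
t: 21.37
ee_pos: [519.5, -36.4, 131.4]
tcp_rot: [-0.0, 0.698, 0.716, -0.001]
contact_force: [0.3, 0.1, 0.5]
width: 0.998
grip_force: 0.0
```

```bash
python3 - <<'E'
from plan import *
c=cam("wrist"); st(); cv2.imwrite("pics/w9.png",c["image"])
print(blobs(c,"orange",18.5,1500),T(0,-67))
# knob: dark on yellow, from side & top
a=cam("top"); b=cam("side"); 
for z in (42,82): print("expect@1.49 px",proj(a,[np.r_[T(0,143)+100*(np.cos(1.5)*-yd+np.sin(1.5)*xd),z]]).round(0),proj(b,[np.r_[T(0,143)+100*(np.cos(1.5)*-yd+np.sin(1.5)*xd),z]]).round(0))
t=cv2.resize(a["image"][110:285,220:380],None,fx=3,fy=3,interpolation=2); s=cv2.resize(b["image"][170:290,235:370],None,fx=3,fy=3,interpolation=2)
out=np.zeros((525,800,3),np.uint8); out[:,:395]=t[:,:395]; out[:360,395:]=s; cv2.imwrite("pics/ts.png",out)
E
```

```text
pos [519.6 -36.3 131.6] psi 1.597 xup -0.001 yup -0.002 w 91.7 grip 0.0 F [ 0.2  0.3 -0.1] tau [ 0.02 -0.1  -0.01]
[(array([321.9, 234.9]), array([521.1, -36. ]), array([52.3, 73.1]), 1.598)] [520.98863575 -36.18180528]
expect@1.49 px [[239. 217.]] [[255. 227.]]
expect@1.49 px [[237. 216.]] [[253. 219.]]
```

View pics/ts.png

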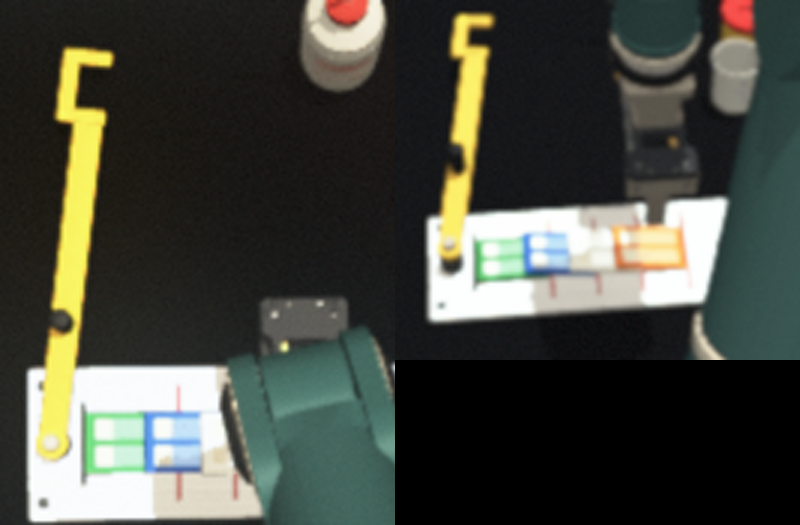

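Orange sits at (521,-36), on slot 3. The knob top is at about (240,216), which puts the bar at about 1.49 rad, so I hover over the knob next.

```bash
cat >> plan.py <<'E'
def K(th,r=100): return T(0,143)+r*(-np.cos(th)*yd+np.sin(th)*xd)
E
python3 - <<'E'
from plan import *
a=cam("top"); hsv=cv2.cvtColor(a["image"],cv2.COLOR_BGR2HSV); m=cv2.inRange(hsv,*RNG["yellow"])[150:255,225:262]
ys,xs=np.where(m); p=ray(a,np.c_[xs+225,ys+150],42)[:,:2]-T(0,143)
rr=np.hypot(*p.T); k=(rr>115)&(rr<220); v=p[k].mean(0); th=np.arctan2(v@xd,-v@yd); print("th",th, p[k].shape, "knob",K(th))
plan([(*K(th),131,TY+th,0,100,3)])
E
```

```text
th 1.4492879329718418 (438, 2) knob [615.03268825 164.23005135]
t 21.6 joint [ 0.45  0.42 -0.54  1.96  0.29  0.83 -0.23]
[[1.52,0.77,0.01,0,0,-6.4,100],[3.04,1.54,0.02,0,0,-12.8,100],[4.56,2.31,0.02,0,0,-19.2,100],[6.08,3.08,0.03,0,0,-25.5,100],[7.6,3.85,0.04,0,0,-31.9,100]]
[[0.89,1.46,0.01,0,0,-6.4,100],[1.77,2.92,0.02,0,0,-12.8,100],[2.65,4.37,0.03,0,0,-19.2,100],[3.54,5.83,0.03,0,0,-25.6,100],[4.42,7.29,0.04,0,0,-32,100]]
[[-0.02,1.7,0.01,0,0,-6.4,100],[-0.04,3.41,0.02,0,0,-12.7,100],[-0.07,5.11,0.03,-0.1,0,-19.1,100],[-0.07,5.11,0.03,-0.1,0,-19.1,100],[-0.07,5.11,0.03,-0.1,0,-19.1,100]]
[[0,0,0,0,0,0,100]]
```

Call:
move_arm(moves=[[1.5,0.8,0,0,0,-6.4,100],[3,1.5,0,0,0,-12.8,100],[4.6,2.3,0,0,0,-19.2,100],[6.1,3.1,0,0,0,-25.6,100],[7.6,3.9,0,0,0,-32,60]])

```text
t: 21.98
ee_pos: [557.7, 41.9, 132.7]
tcp_rot: [0.001, 0.471, 0.882, -0.0]
contact_force: [-0.1, 0.6, 0.0]
width: 0.951
grip_force: 0.0
```

Call:
move_arm(moves=[[0.9,1.5,0,0,0,-6.4,45],[1.8,2.9,0,0,0,-12.8,45],[2.6,4.4,0,0,0,-19.2,45],[3.5,5.8,0,0,0,-25.6,45],[4.4,7.3,0,0,0,-32,45]])

```text
t: 22.4
ee_pos: [594.2, 118.6, 132.4]
tcp_rot: [0.0, 0.209, 0.978, -0.001]
contact_force: [0.2, -0.4, -0.6]
width: 0.588
grip_force: 0.0
```

Call:
move_arm(moves=[[0,1.7,0,0,0,-6.4,45],[0,3.4,0,0,0,-12.7,45],[-0.1,5.1,0,0,0,-19,45],[-0.1,5.1,0,0,0,-19,45],[-0.1,5.1,0,0,0,-19,45]])

```text
t: 22.82
ee_pos: [615.6, 164.7, 132.1]
tcp_rot: [-0.0, 0.048, 0.999, -0.0]
contact_force: [0.3, 0.8, 0.2]
width: 0.448
grip_force: 0.0
```

```bash
python3 - <<'E'
from plan import *
c=cam("wrist"); st(); cv2.imwrite("pics/w10.png",c["image"]); th=1.449
print("proj knob z42,82",proj(c,[np.r_[K(th),42],np.r_[K(th),82]]).round(0), "pivot",proj(c,[np.r_[T(0,143),42]]).round())
E
```

```text
pos [615.6 163.6 132.2] psi 3.044 xup 0.0 yup -0.002 w 41.7 grip 0.0 F [-0.3 -0.  -0.8] tau [ 0.03 -0.15 -0.01]
proj knob z42,82 [[318. 243.]
 [318. 259.]] pivot [[318.  99.]]
```

View pics/w10.png

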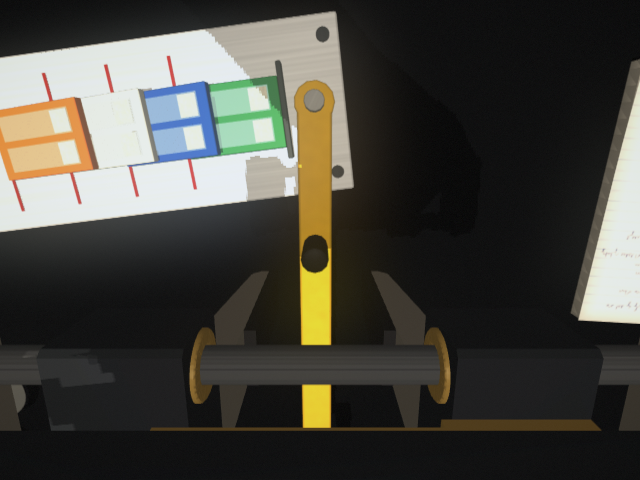

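Knob at (315,259) matches the projection, and all four mailers are in the row. I lower over the knob and sweep it closed.

```bash
python3 - <<'E'
from plan import *
ws=[(*K(1.449),90,TY+1.449,0,33,1,20),(*K(1.449),52,TY+1.449,0,33,2,20)]
for th in np.linspace(1.449,-.06,16)[1:]: ws.append((*K(th),52,TY+th,0,33,0))
ws[-1]=ws[-1][:6]+(2,)
plan(ws)
E
```

```text
t 22.9 joint [ 0.26  0.7  -0.83  1.66  0.59  1.04  0.71]
[[0.02,0.02,1.41,0,0,0,33],[0.04,0.04,2.81,-0.1,0,-0.1,33],[0.06,0.06,4.22,-0.1,0,-0.1,33],[0.06,0.06,4.22,-0.1,0,-0.1,33],[0.06,0.07,6.12,-0.1,0,-0.1,33]]
[[0,0,1.9,0,0,0,33],[0,0,1.9,0,0,0,33],[0,0,1.9,0,0,0,33],[0.05,-1.01,1.9,0,0,5.7,33],[0.2,-2,1.9,0,0,11.5,33]]
[[0.05,-1.01,0,0,0,5.8,33],[0.2,-2,0,0,0,11.5,33],[0.45,-2.97,0,0,0,17.3,33],[0.8,-3.92,0,0,0,23,33],[1.24,-4.82,0,0,0,28.8,33]]
[[0.05,-1.01,0,0,0,5.8,33],[0.2,-2,0,0,0,11.5,33],[0.45,-2.97,0,0,0,17.3,33],[0.8,-3.92,0,0,0,23.1,33],[1.24,-4.82,0,0,0,28.8,33]]
[[0.05,-1.01,0,0,0,5.8,33],[0.2,-2,0,0,0,11.6,33],[0.45,-2.97,0,0,0,17.3,33],[0.45,-2.97,0,0,0,17.3,33],[0.45,-2.97,0,0,0,17.3,33]]
```

Call:
move_arm(moves=[[0,0,1.4,0,0,0,33],[0,0,2.8,0,0,0,33],[0.1,0.1,4.2,0,0,0,33],[0.1,0.1,4.2,0,0,0,33],[0.1,0.1,6.1,0,0,0,33]])

```text
t: 23.28
ee_pos: [616.2, 165.8, 73.0]
tcp_rot: [0.002, 0.048, 0.999, -0.0]
contact_force: [1.1, 0.2, 0.6]
width: 0.327
grip_force: 0.0
```

Call:
move_arm(moves=[[0,0,1.9,0,0,0,33],[0,0,1.9,0,0,0,33],[0,0,1.9,0,0,0,33],[0.05,-1,1.9,0,0,5.7,33],[0.2,-2,1.9,0,0,11.5,33]])

```text
t: 23.7
ee_pos: [611.8, 147.5, 54.1]
tcp_rot: [0.001, 0.149, 0.989, 0.001]
contact_force: [-0.3, 1.6, -1.6]
width: 0.33
grip_force: 0.9
```

Call:
move_arm(moves=[[0.05,-1,0,0,0,5.8,33],[0.2,-2,0,0,0,11.5,33],[0.45,-3,0,0,0,17.3,33],[0.8,-3.9,0,0,0,23,33],[1.25,-4.8,0,0,0,28.8,33]])

```text
t: 24.12
ee_pos: [587.0, 103.6, 54.7]
tcp_rot: [0.002, 0.391, 0.92, 0.001]
contact_force: [1.4, 0.8, -0.7]
width: 0.336
grip_force: 0.9
```

Call:
move_arm(moves=[[0.05,-1,0,0,0,5.8,33],[0.2,-2,0,0,0,11.5,33],[0.45,-3,0,0,0,17.3,33],[0.8,-3.9,0,0,0,23,33],[1.25,-4.8,0,0,0,28.8,33]])

```text
t: 24.53
ee_pos: [544.0, 78.7, 54.7]
tcp_rot: [0.002, 0.608, 0.794, 0.001]
contact_force: [2.2, -0.3, -0.2]
width: 0.324
grip_force: 0.9
```

```bash
python3 - <<'E'
from plan import *
c=cam("wrist"); st(); cv2.imwrite("pics/w11.png",c["image"])
plan([(*K(.1),52,TY+.1,0,33,0),(*K(.02),52,TY+.02,0,33,0),(*K(-.06),52,TY-.06,0,33,2)])
E
```

```text
pos [541.6  78.1  54.5] psi 1.831 xup -0.003 yup 0.002 w 30.0 grip 0.0 F [-2.4 -0.2 -0.8] tau [-0.02  0.04  0.01]
t 24.6 joint [ 0.2   0.58 -0.51  1.94  0.43  0.72 -0.31]
[[0,-0.7,0.12,0.1,0.1,3.8,33],[0.01,-1.4,0.24,0.1,0.1,7.7,33],[0.14,-2.18,0.24,0.1,0.1,12.2,33],[0.34,-2.96,0.24,0.1,0.1,16.8,33],[0.34,-2.96,0.24,0.1,0.1,16.8,33]]
[[0,0,0,0,0,0,33]]
```

Call:
move_arm(moves=[[0,-0.7,0,0,0,3.8,33],[0,-1.4,0,0,0,7.7,33],[0.15,-2.2,0,0,0,12.2,33],[0.3,-2.9,0,0,0,16.8,33],[0.3,-3,0,0,0,16.8,33]])

```text
t: 25.0
ee_pos: [513.4, 74.5, 54.3]
tcp_rot: [0.002, 0.715, 0.699, 0.001]
contact_force: [1.4, 0.7, -0.0]
width: 0.331
grip_force: 0.6
```

Call:
move_arm(moves=[[0,0,0,0,0,0,33],[0,0,0,0,0,0,33],[0,0,0,0,0,0,33]])

```text
t: 25.25
ee_pos: [513.4, 73.9, 53.2]
tcp_rot: [0.001, 0.715, 0.699, 0.0]
contact_force: [-0.3, 0.3, -0.0]
width: 0.333
grip_force: 0.6
```

```bash
python3 - <<'E'
from plan import *
c=cam("wrist"); st(); cv2.imwrite("pics/w12.png",c["image"]); print(K(-.06),K(0))
b=cam("side"); hsv=cv2.cvtColor(b["image"],cv2.COLOR_BGR2HSV); m=cv2.inRange(hsv,*RNG["yellow"])
ys,xs=np.where(m[200:300,235:370]); p=ray(b,np.c_[xs+235,ys+200],42)[:,:2]-T(0,143); X=np.c_[p@xd,p@yd]
for lo in range(-330,0,30):
    k=(X[:,1]>=lo)&(X[:,1]<lo+30); 
    if k.sum()>3: print(lo,k.sum(),X[k,0].min().round(1),X[k,0].max().round(1))
E
```

```text
pos [513.3  73.9  53.1] psi 1.549 xup -0.001 yup 0.002 w 30.3 grip 0.7 F [1.1 1.  0.9] tau [ 0.08 -0.36 -0.05]
[512.10750474  73.80320658] [518.10656155  73.78043209]
-240 9 -9.8 5.8
-210 49 -12.1 7.6
-180 50 -10.9 6.7
-150 48 -12.2 8.7
-60 23 -14.3 7.8
-30 50 -15.9 6.5
```

View pics/w12.png

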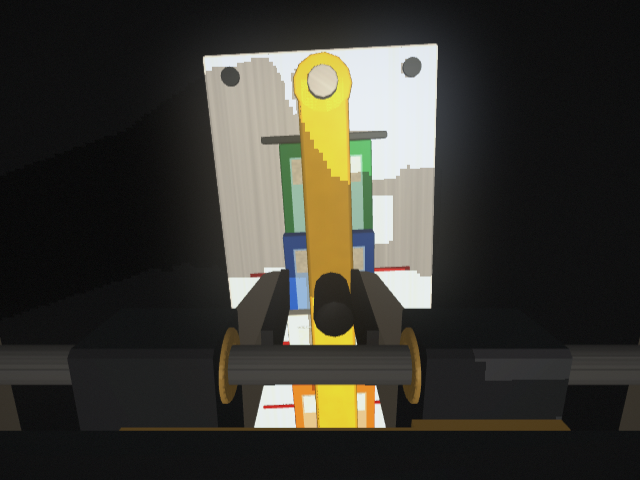

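The bar is along the row, with its knob at (333,320) against the right finger. I press a little more to find the stop.

Call:
move_arm(moves=[[0,-0.1,0,0,0,0,33],[0,-0.2,0,0,0,0,33],[0,-0.3,0,0,0,0,33],[0,-0.3,0,0,0,0,33]])

```text
t: 25.68
ee_pos: [513.2, 73.9, 53.2]
tcp_rot: [0.003, 0.715, 0.699, 0.003]
contact_force: [10.3, 0.3, -7.0]
width: 0.328
grip_force: 5.2
```

```bash
python3 - <<'E'
from plan import *
st()
E
```

```text
pos [513.2  73.9  53.2] psi 1.547 xup 0.001 yup 0.008 w 30.2 grip 5.2 F [10.3  0.3 -7. ] tau [ 0.07 -2.25  0.02]
```

```bash
python3 - <<'E'
from plan import *
s=bot.read_state()["ee_pos"]; n=T(0,-170)
plan([(s[0]+9,s[1],s[2],1.549,0,33,1,10),(s[0]+9,s[1],165,1.56,0,60,0),(n[0],n[1],165,TY,0,90,3)])
print(proj({**cam("wrist")},[[0,0,0]])[0][:1])
E
```

```text
t 25.7 joint [ 0.15  0.53 -0.45  2.02  0.37  0.66 -0.55]
[[0.02,0.9,0.01,0.5,0,-0.1,33],[0.02,0.9,0.01,0.5,0,-0.1,33],[0.02,0.93,-3.72,0.5,0,-0.3,60],[0.03,0.96,-7.45,0.5,0,-0.5,60],[0.03,0.99,-11.17,0.5,0,-0.7,60]]
[[-3.55,0.06,0,0,0,-0.4,90],[-7.1,0.13,-0.01,0,0,-0.7,90],[-10.65,0.19,-0.01,0,0,-1.1,90],[-14.2,0.26,-0.01,0,0,-1.4,90],[-17.75,0.32,-0.01,0,0,-1.8,90]]
[[-3.55,-0.05,-0.01,0,0,-0.3,90],[-3.55,-0.05,-0.01,0,0,-0.3,90],[-3.55,-0.05,-0.01,0,0,-0.3,90],[-3.55,-0.05,-0.01,0,0,-0.3,90]]
[-426.63263611]
```

Call:
move_arm(moves=[[0,0.9,0,0,0,0,33],[0,0.9,0,0,0,0,33],[0,0.9,-3.7,0,0,-0.3,60],[0,1,-7.4,0,0,-0.5,60],[0,1,-11.2,0,0,-0.7,60]])

```text
t: 26.15
ee_pos: [517.7, 73.6, 165.0]
tcp_rot: [-0.001, 0.711, 0.703, -0.002]
contact_force: [1.8, 1.4, 0.5]
width: 0.525
grip_force: 0.0
```

Call:
move_arm(moves=[[-3.5,0.1,0,0,0,-0.4,90],[-7.1,0.1,0,0,0,-0.7,90],[-10.6,0.2,0,0,0,-1.1,90],[-14.2,0.2,0,0,0,-1.4,90],[-17.7,0.3,0,0,0,-1.8,90]])

```text
t: 26.57
ee_pos: [519.0, -105.0, 164.9]
tcp_rot: [0.0, 0.7, 0.714, -0.001]
contact_force: [0.4, -0.2, -0.3]
width: 0.884
grip_force: 0.0
```

Call:
move_arm(moves=[[-3.5,0,0,0,0,-0.3,90],[-3.5,0,0,0,0,-0.3,90],[-3.5,0,0,0,0,-0.3,90],[-3.5,0,0,0,0,-0.3,90],[-3.5,0,0,0,0,-0.3,90]])

```text
t: 26.98
ee_pos: [520.8, -136.6, 165.0]
tcp_rot: [0.0, 0.697, 0.717, -0.0]
contact_force: [0.6, -0.3, -0.2]
width: 0.896
grip_force: 0.0
```

```bash
python3 - <<'E'
from plan import *
c=cam("wrist"); st(); n=T(0,-170); u=proj(c,[np.r_[n,94],np.r_[n,86]]); print(u.round(1))
x,y=u[0].astype(int); im=c["image"][max(y-90,0):y+90,x-110:x+110]; cv2.imwrite("pics/nut.png",cv2.resize(im,None,fx=3,fy=3,interpolation=2)); print(x-110,y-90)
cv2.imwrite("pics/w13.png",c["image"])
E
```

```text
pos [ 521.  -136.5  165.1] psi 1.599 xup -0.001 yup 0.001 w 82.8 grip 0.0 F [0.  0.  0.5] tau [-0.01 -0.09 -0.01]
[[323.6 254.9]
 [323.5 251.8]]
213 164
```

View pics/nut.png

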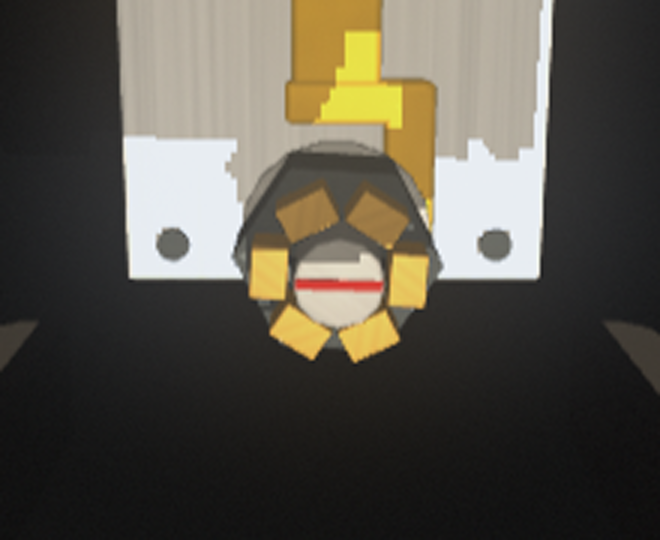

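Teeth sit near 0/60/120° in the picture, so the slots are near 30° off and the nut angle is about 0.5 or 1.57. The red line is almost along tray x. Measuring both finely.

```bash
cat >> plan.py <<'E'
def nut(c,h=2):
    n=T(0,-170); u=proj(c,[np.r_[n,88]])[0]; hsv=cv2.cvtColor(c["image"],cv2.COLOR_BGR2HSV)
    yy,xx=np.mgrid[:480,:640]; near=np.hypot(xx-u[0],yy-u[1]-4)<48
    red=(cv2.inRange(hsv,(170,120,90),(180,255,255))|cv2.inRange(hsv,(0,150,90),(5,255,255)))>0
    ys,xs=np.where(red&near); p=ray(c,np.c_[xs,ys],94)[:,:2]; v=cv2.fitLine(p.astype(np.float32),cv2.DIST_L2,0,.01,.01).ravel()
    sa=(np.arctan2(v[1],v[0])-(TY-np.pi/2)+np.pi/2)%np.pi-np.pi/2; L=np.ptp(p@v[:2]); ctr=(p.max(0)+p.min(0))/2
    m=((cv2.inRange(hsv,(12,110,60),(32,255,255))>0)&near).astype(np.uint8)
    m=cv2.morphologyEx(m,cv2.MORPH_OPEN,np.ones((3,3))); k,lab,stt,cen=cv2.connectedComponentsWithStats(m)
    T_=[cen[i] for i in range(1,k) if stt[i,4]>60]; w=ray(c,T_,86+h)[:,:2]; r=w-ctr; rad=np.hypot(*r.T); ang=np.arctan2(r[:,1],r[:,0])-(TY-np.pi/2)
    ok=(rad>11)&(rad<24); w=w[ok]; z=np.exp(6j*ang[ok]).mean(); tooth=np.angle(z)/6
    print("stud angle",sa.round(3),"len",L.round(1),"ctr",ctr.round(1),"exp",n.round(1),"teeth",ok.sum(),rad.round(1),"tooth phase",tooth.round(3),"coh",abs(z).round(3),"slot phase mod60",round((tooth+np.pi/6+np.pi/6)%(np.pi/3)-np.pi/6,3),"tooth ctr",w.mean(0).round(1))
    return sa
E
python3 - <<'E'
from plan import *
c=cam("wrist"); nut(c)
E
```

```text
stud angle -0.035 len 19.4 ctr [ 525.  -141.7] exp [ 523.7 -139.1] teeth 3 [30.7 16.8 11.4 14.2] tooth phase 0.011 coh 0.338 slot phase mod60 -0.513 tooth ctr [ 522.  -138.7]
```

```bash
cat >> plan.py <<'E'
def ring(c,ctr,h=2):
    hsv=cv2.cvtColor(c["image"],cv2.COLOR_BGR2HSV); out=[]
    a=np.arange(0,2*np.pi,np.pi/180)
    for r in (13.5,15,16.5,18):
        P=np.c_[ctr[0]+r*np.cos(a+TY-np.pi/2),ctr[1]+r*np.sin(a+TY-np.pi/2),np.full(a.size,86.+h)]
        u=proj(c,P).astype(np.float32); m=cv2.inRange(hsv,(10,100,60),(34,255,255)).astype(np.float32)/255
        v=cv2.remap(m,u[:,0],u[:,1],cv2.INTER_LINEAR).ravel(); z=(v*np.exp(6j*a)).mean(); out.append((r,round(float(np.angle(z)/6),3),round(abs(z),2)))
        if r==16.5: print("".join("#" if q>.5 else "." for q in v[::4]))
    print("tooth phase",out,"(slot = +-0.524)")
E
python3 - <<'E'
from plan import *
c=cam("wrist"); st()
for ct in ((525,-141.7),(523.7,-139.1),(524.5,-140.5)): ring(c,ct)
plan([(524.5,-140.5,165,TY,0,90,1),(524.5,-140.5,100,TY,0,90,0),(524.5,-140.5,50,TY,0,90,2,25)])
E
```

```text
pos [ 521.1 -136.9  165.2] psi 1.599 xup -0.001 yup 0.001 w 82.6 grip 0.0 F [ 0.   0.3 -0.6] tau [ 0.   -0.08  0.02]
########.############..############.###############..#############...#############..######
tooth phase [(13.5, -0.071, np.float64(0.06)), (15, -0.049, np.float64(0.06)), (16.5, -0.052, np.float64(0.12)), (18, -0.052, np.float64(0.17))] (slot = +-0.524)
######.############....############...###############..#############.#####################
tooth phase [(13.5, -0.138, np.float64(0.08)), (15, -0.021, np.float64(0.05)), (16.5, -0.07, np.float64(0.11)), (18, -0.062, np.float64(0.17))] (slot = +-0.524)
#######.#############..############..###############..############...############..#######
tooth phase [(13.5, -0.017, np.float64(0.05)), (15, -0.068, np.float64(0.05)), (16.5, -0.057, np.float64(0.12)), (18, -0.057, np.float64(0.19))] (slot = +-0.524)
t 27.1 joint [ 0.58  0.39 -0.47  1.9   0.22  0.9   0.03]
[[-0.37,0.33,0.02,0,0.1,0.1,90],[-0.37,0.33,0.02,0,0.1,0.1,90],[-0.37,0.32,3.27,0,0.1,0.1,90],[-0.36,0.32,6.52,0,0.1,0.1,90],[-0.36,0.32,9.02,0,0.1,0.1,90]]
[[0,0,2.5,0,0,0,90],[0,0,2.5,0,0,0,90],[0,0,2.5,0,0,0,90]]
```

```bash
python3 - <<'E'
from plan import *
x,y=524.4,-140.4
plan([(x,y,165,3.113,0,90,2),(x,y,100,3.113,0,80,0),(x,y,54,3.113,0,80,2,20)])
E
```

```text
t 27.1 joint [ 0.58  0.39 -0.47  1.9   0.22  0.9   0.03]
[[-0.03,0.02,0,0,0,-6.7,90],[-0.06,0.05,0,0,0,-13.3,90],[-0.08,0.07,0,0,0,-20,90],[-0.11,0.1,0.01,0,0,-26.7,90],[-0.14,0.12,0.01,0,0,-33.4,90]]
[[-0.04,0.01,0,0,0,-6.6,90],[-0.07,0.01,0,0,0,-13.3,90],[-0.11,0.02,0,0,0,-20,90],[-0.15,0.02,0,0,0.1,-26.7,90],[-0.18,0.03,0.01,0,0.1,-33.3,90]]
[[-0.03,-0.02,0,0,0,-6.7,90],[-0.07,-0.04,0,0,0,-13.4,90],[-0.1,-0.05,0,0,0,-20.1,90],[-0.1,-0.05,0,0,0,-20.1,90],[-0.1,-0.05,0,0,0,-20.1,90]]
[[0,0,3.25,0,0,0,80],[0,0,6.5,0,0,0,80],[0,0,8.03,0,0,0,80],[-0.01,0,9.57,0,0,0,80],[-0.01,0,11.1,0,0,0,80]]
[[0,0,0,0,0,0,80],[0,0,0,0,0,0,80]]
```

Call:
move_arm(moves=[[0,0,0,0,0,-6.7,90],[0,0,0,0,0,-13.3,90],[-0.1,0.1,0,0,0,-20,90],[-0.1,0.1,0,0,0,-26.7,90],[-0.15,0.1,0,0,0,-33.4,90]])

```text
t: 27.55
ee_pos: [522.3, -138.9, 165.3]
tcp_rot: [0.001, 0.46, 0.888, -0.0]
contact_force: [0.1, -0.9, -0.2]
width: 0.896
grip_force: 0.0
```

Call:
move_arm(moves=[[0,0,0,0,0,-6.6,90],[-0.1,0,0,0,0,-13.3,90],[-0.1,0,0,0,0,-20,90],[-0.15,0,0,0,0,-26.7,90],[-0.2,0,0,0,0,-33.3,90]])

```text
t: 27.97
ee_pos: [523.4, -140.6, 165.3]
tcp_rot: [0.001, 0.186, 0.983, -0.001]
contact_force: [-0.1, 0.6, 0.3]
width: 0.899
grip_force: 0.0
```

Call:
move_arm(moves=[[0,0,0,0,0,-6.7,90],[-0.1,0,0,0,0,-13.4,90],[-0.1,-0.05,0,0,0,-20.1,90],[-0.1,-0.05,0,0,0,-20.1,90],[-0.1,-0.05,0,0,0,-20.1,90]])

```text
t: 28.38
ee_pos: [524.0, -141.8, 165.1]
tcp_rot: [0.0, 0.017, 1.0, -0.0]
contact_force: [0.2, 0.1, -0.3]
width: 0.9
grip_force: 0.0
```

```bash
python3 - <<'E'
from plan import *
c=cam("wrist"); st(); nut(c)
for ct in ((525,-141.7),(524.4,-140.4)): ring(c,ct)
x,y=524.4,-140.4
plan([(x,y,100,3.113,0,80,0),(x,y,54,3.113,0,80,2,20)])
E
```

```text
pos [ 524.  -141.9  165.2] psi 3.108 xup -0.001 yup -0.001 w 82.7 grip 0.0 F [-1.1  0.1  0.1] tau [ 0.02 -0.15  0.03]
stud angle -0.032 len 18.7 ctr [ 525.2 -141.4] exp [ 523.7 -139.1] teeth 4 [17.7 28.9 14.4 14.  16.2] tooth phase -0.035 coh 0.131 slot phase mod60 0.489 tooth ctr [ 524.  -141.5]
######...##############.#############..###########..##############.##############...######
tooth phase [(13.5, -0.066, np.float64(0.08)), (15, -0.045, np.float64(0.06)), (16.5, -0.062, np.float64(0.1)), (18, -0.058, np.float64(0.17))] (slot = +-0.524)
#####...##############..##############..############.###########################...#######
tooth phase [(13.5, -0.081, np.float64(0.08)), (15, -0.065, np.float64(0.06)), (16.5, -0.052, np.float64(0.11)), (18, -0.058, np.float64(0.18))] (slot = +-0.524)
t 28.4 joint [ 0.83  0.48 -0.8   1.87  0.42  0.96  1.38]
[[-0.01,0.08,3.26,0,0,-0.1,80],[-0.03,0.16,6.52,-0.1,0.1,-0.3,80],[-0.02,0.16,8.05,-0.1,0.1,-0.3,80],[-0.02,0.16,9.58,-0.1,0.1,-0.3,80],[-0.02,0.16,11.12,-0.1,0.1,-0.3,80]]
[[0,0,0,0,0,0,80],[0,0,0,0,0,0,80]]
```

Call:
move_arm(moves=[[-0.1,0,3.3,0,0,0,80],[-0.1,0,6.5,0,0,0,80],[-0.1,0,8,0,0,0,80],[-0.1,0,9.6,0,0,0,80],[-0.1,0,11.1,0,0,0,80]])

```text
t: 28.85
ee_pos: [524.9, -142.2, 53.1]
tcp_rot: [0.0, 0.016, 1.0, -0.001]
contact_force: [0.3, -0.1, 0.9]
width: 0.799
grip_force: 0.0
```

Call:
move_arm(moves=[[0,0,0,0,0,0,80],[0,0,0,0,0,0,40],[0,0,0,0,0,0,0],[0,0,0,0,0,0,0],[0,0,0,0,0,0,0]])

```text
t: 29.27
ee_pos: [525.8, -142.7, 55.3]
tcp_rot: [0.001, 0.016, 1.0, -0.001]
contact_force: [-1.0, 0.2, 0.3]
width: 0.534
grip_force: 0.0
```

Call:
move_arm(moves=[[0,0,0,0,0,0,0],[0,0,0,0,0,0,0],[0,0,0,0,0,0,0]])

```text
t: 29.52
ee_pos: [525.8, -142.3, 55.2]
tcp_rot: [0.001, 0.015, 1.0, -0.001]
contact_force: [-1.4, 2.5, 6.3]
width: 0.497
grip_force: 30.0
```

```bash
python3 - <<'E'
from plan import *
st()
E
```

```text
pos [ 525.8 -142.3   55.2] psi 3.111 xup -0.003 yup -0.002 w 45.7 grip 30.0 F [-1.4  2.5  6.3] tau [ 0.36  0.12 -0.08]
```

Call:
move_arm(moves=[[0,0,0.01,0,0,5.5,0],[0,0,0.02,0,0,11,0],[0,0,0.03,0,0,16.5,0],[0,0,0.04,0,0,22,0],[0,0,0.05,0,0,27.5,0]])

```text
t: 29.93
ee_pos: [525.8, -142.5, 54.7]
tcp_rot: [0.001, 0.254, 0.967, -0.001]
contact_force: [-1.2, 1.3, 7.0]
width: 0.497
grip_force: 30.0
```

```bash
python3 - <<'E'
from plan import *
st()
E
```

```text
pos [ 525.8 -142.5   54.7] psi 2.628 xup -0.003 yup -0.001 w 45.7 grip 30.0 F [-1.2  1.3  7. ] tau [0.16 0.29 0.36]
```

Call:
move_arm(moves=[[0,0,0.01,0,0,5.5,0],[0,0,0.02,0,0,11,0],[0,0,0.03,0,0,16.5,0],[0,0,0.04,0,0,22,0],[0,0,0.05,0,0,27.5,0]])

```text
t: 30.35
ee_pos: [525.5, -142.7, 54.2]
tcp_rot: [0.001, 0.477, 0.879, -0.001]
contact_force: [-2.3, -0.1, 7.4]
width: 0.499
grip_force: 30.0
```

Call:
move_arm(moves=[[0,0,0.01,0,0,5.5,0],[0,0,0.02,0,0,11,0],[0,0,0.03,0,0,16.5,0],[0,0,0.04,0,0,22,0],[0,0,0.05,0,0,27.5,0]])

```text
t: 30.77
ee_pos: [525.3, -142.8, 53.7]
tcp_rot: [0.001, 0.672, 0.741, -0.001]
contact_force: [-2.0, -0.0, 8.2]
width: 0.494
grip_force: 30.0
```

Call:
move_arm(moves=[[0,0,0.01,0,0,6.4,0],[0,0,0.01,0,0,6.4,0],[0,0,0.01,0,0,6.4,0]])

```text
t: 31.02
ee_pos: [525.2, -142.7, 53.6]
tcp_rot: [0.001, 0.711, 0.703, -0.0]
contact_force: [-2.7, -0.8, 8.6]
width: 0.501
grip_force: 30.0
```

```bash
python3 - <<'E'
from plan import *
st(); c=cam("wrist"); cv2.imwrite("pics/w14.png",c["image"])
E
```

```text
pos [ 525.2 -142.7   53.6] psi 1.559 xup -0.002 yup 0.001 w 46.1 grip 30.0 F [-2.7 -0.8  8.6] tau [ 0.1   0.59 -0.21]
```

Call:
move_arm(moves=[[0,0,0.01,0,0,6,0],[0,0,0.02,0,0,12,0],[0,0,0.03,0,0,18,0],[0,0,0.04,0,0,24,0],[0,0,0.04,0,0,24,0]])

```text
t: 31.48
ee_pos: [525.0, -142.6, 53.2]
tcp_rot: [0.001, 0.843, 0.538, -0.0]
contact_force: [-1.7, -0.1, 8.3]
width: 0.498
grip_force: 30.0
```

Call:
move_arm(moves=[[0,0,0,0,0,2,0],[0,0,0.01,0,0,4,0],[0,0,0.01,0,0,6,0]])

```text
t: 31.73
ee_pos: [525.0, -142.6, 53.1]
tcp_rot: [0.001, 0.869, 0.495, -0.0]
contact_force: [-2.9, 1.8, 8.8]
width: 0.496
grip_force: 30.0
```

```bash
python3 - <<'E'
from plan import *
st()
E
```

```text
pos [ 525.  -142.6   53.1] psi 1.036 xup -0.001 yup 0.002 w 45.6 grip 30.0 F [-2.9  1.8  8.8] tau [0.14 0.82 0.35]
```

Call:
move_arm(moves=[[0,0,0,0,0,2,0],[0,0,0,0,0,4,0],[0,0,0.01,0,0,5,0]])

```text
t: 31.98
ee_pos: [525.0, -142.6, 53.0]
tcp_rot: [0.001, 0.89, 0.457, -0.0]
contact_force: [-3.0, -0.2, 10.6]
width: 0.496
grip_force: 30.0
```

```bash
python3 - <<'E'
from plan import *
st()
E
```

```text
pos [ 525.  -142.6   53. ] psi 0.948 xup -0.001 yup 0.002 w 45.7 grip 30.0 F [-3.  -0.2 10.6] tau [0.16 0.89 0.36]
```

Call:
move_arm(moves=[[0,0,0,0,0,3,0],[0,0,0,0,0,6,0],[0,0,0.01,0,0,8,0],[0,0,0.01,0,0,8,0]])

```text
t: 32.32
ee_pos: [524.9, -142.5, 52.9]
tcp_rot: [0.001, 0.919, 0.393, -0.0]
contact_force: [-3.5, 1.5, 9.1]
width: 0.495
grip_force: 30.0
```

```bash
python3 - <<'E'
from plan import *
st()
E
```

```text
pos [ 524.9 -142.5   52.9] psi 0.809 xup -0.001 yup 0.002 w 45.5 grip 30.0 F [-3.5  1.5  9.1] tau [0.22 0.85 0.19]
```

No hard end felt at a total turn of 2.30 rad, so the nut started at 0.58 and is now at 2.88. I turn it the last 16.9°.

Call:
move_arm(moves=[[0,0,0.01,0,0,5,0],[0,0,0.02,0,0,10,0],[0,0,0.03,0,0,15,0],[0,0,0.03,0,0,16.9,0],[0,0,0.03,0,0,16.9,0]])

```text
t: 32.73
ee_pos: [524.8, -142.4, 52.6]
tcp_rot: [0.001, 0.967, 0.254, -0.0]
contact_force: [-2.6, 0.5, 9.4]
width: 0.495
grip_force: 30.0
```

Call:
move_arm(moves=[[0,0,0,0,0,0,0],[0,0,0,0,0,0,0],[0,0,0,0,0,0,0],[0,0,0,0,0,0,0]])

```text
t: 33.07
ee_pos: [524.8, -142.4, 52.6]
tcp_rot: [0.001, 0.967, 0.254, 0.0]
contact_force: [-4.1, 1.2, 9.9]
width: 0.495
grip_force: 30.0
```

```bash
python3 - <<'E'
from plan import *
st()
E
```

```text
pos [ 524.8 -142.4   52.6] psi 0.515 xup -0.0 yup 0.001 w 45.6 grip 30.0 F [-4.1  1.2  9.9] tau [0.34 0.88 0.13]
```

Release, rise, and check the nut, bar and row.

Call:
move_arm(moves=[[0,0,0,0,0,0,80],[0,0,0,0,0,0,80],[0,0,0,0,0,0,80],[0,0,0,0,0,0,80],[0,0,0,0,0,0,80]])

```text
t: 33.48
ee_pos: [525.0, -142.6, 51.4]
tcp_rot: [0.001, 0.967, 0.254, 0.0]
contact_force: [-0.4, 0.2, -0.6]
width: 0.799
grip_force: 0.0
```

Call:
move_arm(moves=[[0,0,-3,0,0,0,80],[0,0,-6,0,0,0,80],[0,0,-9,0,0,0,80],[0,0,-11.3,0,0,0,80],[0,0,-11.3,0,0,0,80]])

```text
t: 33.9
ee_pos: [528.1, -143.0, 169.4]
tcp_rot: [0.003, 0.967, 0.254, 0.004]
contact_force: [1.2, 0.3, -1.1]
width: 0.801
grip_force: 0.0
```

Call:
move_arm(moves=[[0,0,0,0,0,-7,90],[0,0,0,0,0,-14,90],[0,0,0,0,0,-21,90],[0,0,0,0,0,-28,90],[0,0,0,0,0,-35,90]])

```text
t: 34.32
ee_pos: [524.6, -142.3, 163.7]
tcp_rot: [0.0, 0.844, 0.536, -0.0]
contact_force: [0.2, 0.2, -0.2]
width: 0.901
grip_force: 0.0
```

Call:
move_arm(moves=[[0,0,0,0,0,-7,90],[0,0,0,0,0,-14,90],[0,0,0,0,0,-21,90],[0,0,0,0,0,-27,90],[0,0,0,0,0,-27,90]])

```text
t: 34.73
ee_pos: [524.5, -142.3, 163.7]
tcp_rot: [0.0, 0.697, 0.717, -0.0]
contact_force: [0.0, -0.4, 0.5]
width: 0.9
grip_force: 0.0
```

```bash
python3 - <<'E'
from plan import *
c=cam("wrist"); st(); nut(c,0)
for ct in ((525,-141.5),(524.2,-140.4)): ring(c,ct,0)
b=cam("side"); t=cv2.resize(b["image"][200:320,235:365],(390,360),interpolation=2)
im=cv2.resize(c["image"][130:340,215:430],(400,390),interpolation=2)
o=np.zeros((390,790,3),np.uint8); o[:360,:390]=t; o[:,390:]=im; cv2.imwrite("pics/fin.png",o)
E
```

```text
pos [ 524.6 -142.4  163.8] psi 1.594 xup -0.001 yup 0.0 w 82.5 grip 0.0 F [-0.4  0.1 -0.7] tau [-0.08 -0.04 -0.02]
stud angle -0.024 len 19.9 ctr [ 525.1 -141.7] exp [ 523.7 -139.1] teeth 5 [30.1 17.7 16.7 14.2 16.2 16.7] tooth phase 0.435 coh 0.65 slot phase mod60 -0.088 tooth ctr [ 522.3 -140.9]
#.#############..###########..#############..#############....###########....#############
tooth phase [(13.5, 0.474, np.float64(0.08)), (15, 0.497, np.float64(0.06)), (16.5, 0.479, np.float64(0.13)), (18, 0.487, np.float64(0.19))] (slot = +-0.524)
##############..###########...##############..#############...############...#############
tooth phase [(13.5, -0.469, np.float64(0.05)), (15, 0.478, np.float64(0.07)), (16.5, 0.485, np.float64(0.12)), (18, 0.484, np.float64(0.19))] (slot = +-0.524)
```

View pics/fin.png

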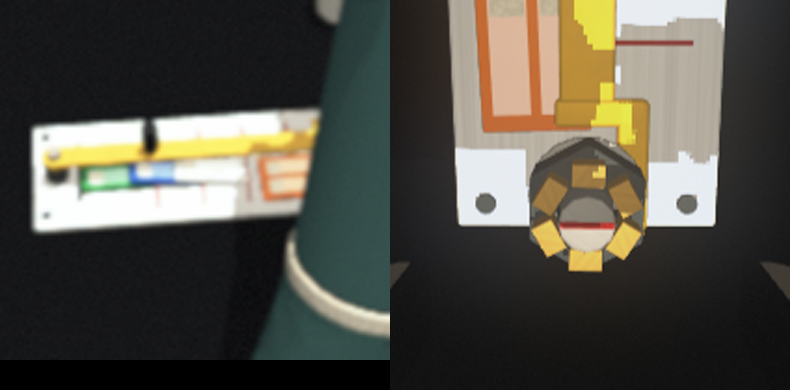

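The nut slot is within 0.01 rad of the hole and the bar is closed. But orange, at crop (485–592, to row 130), is now about 25 mm to the left of the row and further down, so it was knocked. I'll reopen the bar, put it back and close again.

```bash
python3 - <<'E'
from plan import *
c=cam("wrist"); st(); print("orange now",blobs(c,"orange",13,800))
for z in (8,13):
  for q in blobs(c,"orange",z,800): print(z,((q[1]-O)@xd).round(1),((q[1]-O)@yd).round(1),q[2],q[3])
plan([(*K(0),150,TY,0,33,2),(*K(0),52,TY,0,33,1,33)])
E
```

```text
pos [ 524.8 -142.4  164.1] psi 1.593 xup -0.001 yup 0.0 w 82.8 grip 0.0 F [-0.1 -0.3  0.1] tau [ 0.02 -0.1  -0.  ]
orange now [(array([313.2, 180.8]), array([507.5, -94.8]), array([ 77.1, 175.6]), 1.959)]
8 -15.3 -125.5 [ 78.3 178.3] 1.959
13 -15.0 -125.2 [ 77.1 175.6] 1.959
t 34.9 joint [ 0.42  0.37 -0.27  1.9   0.12  0.89  0.12]
[[3.61,-0.03,0.23,0,0,0,33],[7.21,-0.06,0.46,0,0,-0.1,33],[10.82,-0.09,0.69,0,0,-0.1,33],[14.42,-0.12,0.92,0,0,-0.2,33],[18.03,-0.15,1.15,0,0.1,-0.2,33]]
[[3.6,-0.02,0.24,0,0,0,33],[3.6,-0.02,0.24,0,0,0,33],[3.6,-0.02,0.24,0,0,0,33],[3.6,-0.02,3.51,0,0,0,33],[3.6,-0.02,6.77,0,0,0,33]]
[[0,-0.01,3.27,0,0,0,33],[0,-0.01,3.27,0,0,0,33]]
```

Call:
move_arm(moves=[[3.6,0,0.2,0,0,0,33],[7.2,0,0.4,0,0,0,33],[10.8,-0.1,0.7,0,0,0,33],[14.4,-0.1,0.9,0,0,0,33],[18,-0.1,1.1,0,0,0,33]])

```text
t: 35.3
ee_pos: [519.1, 39.1, 153.2]
tcp_rot: [0.001, 0.699, 0.715, -0.0]
contact_force: [-0.3, 0.1, -0.6]
width: 0.56
grip_force: 0.0
```

Call:
move_arm(moves=[[3.6,0,0.2,0,0,0,33],[3.6,0,0.2,0,0,0,33],[3.6,0,0.2,0,0,0,33]])

```text
t: 35.55
ee_pos: [518.2, 76.1, 151.1]
tcp_rot: [0.001, 0.697, 0.717, -0.0]
contact_force: [-0.1, -0.8, 1.2]
width: 0.343
grip_force: 0.0
```

```bash
python3 - <<'E'
from plan import *
st(); c=cam("wrist"); cv2.imwrite("pics/w15.png",c["image"])
print("knob px",proj(c,[np.r_[K(0),82]]).round())
ws=[(*K(0),52,TY,0,33,2,33)]
for th in np.linspace(0,1.0,11)[1:]: ws.append((*K(th),52,TY+th,0,33,0))
ws.append((*K(1.0),52,TY+1,0,45,2)); ws.append((*K(1.0),140,TY+1,0,60,0))
plan(ws)
E
```

```text
pos [518.2  76.1 151.1] psi 1.599 xup -0.001 yup 0.001 w 31.5 grip 0.0 F [-0.1 -0.8  1.2] tau [-0.1  -0.08  0.  ]
knob px [[319. 255.]]
t 35.6 joint [ 0.08  0.37 -0.35  1.95  0.16  0.85 -0.33]
[[0,-0.01,2.48,0,0,0,33],[0,-0.02,4.95,0,0.1,0,33],[0,-0.03,7.43,0,0.1,0,33],[0.01,-0.04,9.91,0,0.1,0,33],[0.01,-0.04,9.91,0,0.1,0,33]]
[[0,0,0,0,0,0,33],[0.05,1,0,0,0,-5.8,33],[0.2,1.99,0,0,0,-11.5,33],[0.44,2.95,0,0,0,-17.2,33],[0.79,3.89,0,0,0,-23,33]]
[[0.05,1,0,0,0,-5.7,33],[0.19,1.99,0,0,0,-11.4,33],[0.44,2.96,0,0,0,-17.1,33],[0.78,3.9,0,0,0,-22.9,33],[1.22,4.8,0,0,0,-28.6,33]]
[[0.05,0.99,0,0,0,-5.7,33],[0.05,0.99,0,0,0,-5.7,45],[0.05,0.99,0,0,0,-5.7,45],[0.05,1,-2.93,0,0,-5.7,60],[0.04,1,-5.86,0,0,-5.7,60]]
[[0,0,-2.94,0,0,0,60]]
```

View pics/w15.png

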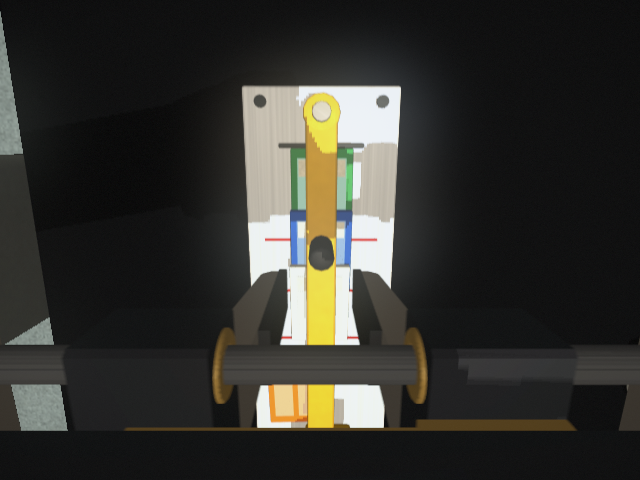

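Green, blue and white hold their places, orange is aside at (270–305,400), and the knob is centred at (321,253). I open the bar to about 1 rad.

Call:
move_arm(moves=[[0,0,2.5,0,0,0,33],[0,0,5,0,0,0,33],[0,0,7.4,0,0,0,33],[0,0,9.8,0,0,0,33],[0,0,9.8,0,0,0,33]])

```text
t: 36.02
ee_pos: [515.8, 70.5, 49.4]
tcp_rot: [-0.001, 0.7, 0.715, -0.004]
contact_force: [-0.9, 0.7, 0.3]
width: 0.328
grip_force: 0.0
```

Call:
move_arm(moves=[[0,0,0,0,0,0,33],[0.05,1,0,0,0,-5.8,33],[0.2,2,0,0,0,-11.5,33],[0.45,2.95,0,0,0,-17.2,33],[0.8,3.9,0,0,0,-23,33]])

```text
t: 36.43
ee_pos: [558.4, 81.1, 55.0]
tcp_rot: [0.002, 0.54, 0.841, -0.0]
contact_force: [-1.8, -0.1, -0.7]
width: 0.328
grip_force: 0.8
```

Call:
move_arm(moves=[[0.05,1,0,0,0,-5.7,33],[0.2,2,0,0,0,-11.4,33],[0.45,2.95,0,0,0,-17.1,33],[0.8,3.9,0,0,0,-22.9,33],[1.2,4.8,0,0,0,-28.6,33]])

```text
t: 36.85
ee_pos: [597.3, 111.8, 55.2]
tcp_rot: [0.002, 0.316, 0.949, -0.001]
contact_force: [-1.3, -0.3, 0.2]
width: 0.328
grip_force: 0.7
```

Call:
move_arm(moves=[[0.05,1,0,0,0,-5.7,33],[0.05,0.7,0,0,0,-5.7,33],[0.05,0.7,0,0,0,-5.7,45],[0.05,0.7,-3,0,0,-5.7,60],[0.05,0.7,-7,0,0,-5.7,60]])

```text
t: 37.27
ee_pos: [597.5, 116.9, 121.6]
tcp_rot: [-0.002, 0.271, 0.962, -0.002]
contact_force: [1.1, 0.1, -0.1]
width: 0.527
grip_force: 0.0
```

```bash
python3 - <<'E'
from plan import *
st()
p=T(-10,-60)
plan([(p[0],p[1],210,TY,0,90,3)])
E
```

```text
pos [597.5 116.9 121.6] psi 2.592 xup 0.003 yup -0.006 w 48.4 grip 0.0 F [ 1.1  0.1 -0.1] tau [-0.   -0.18 -0.03]
t 37.3 joint [ 0.18  0.59 -0.58  1.75  0.39  0.93  0.46]
[[-0.03,-1.9,-0.97,0,0,6.3,90],[-0.05,-3.79,-1.94,-0.1,0,12.7,90],[-0.08,-5.69,-2.91,-0.1,0,19,90],[-0.1,-7.58,-3.89,-0.2,0,25.3,90],[-0.13,-9.48,-4.86,-0.2,0,31.7,90]]
[[-1.01,-1.59,-0.97,0,0,6.3,90],[-2.03,-3.19,-1.95,-0.1,0,12.6,90],[-3.05,-4.78,-2.93,-0.1,0,19,90],[-4.07,-6.38,-3.91,-0.2,0,25.3,90],[-4.07,-6.38,-3.91,-0.2,0,25.3,90]]
[[0,0,0,0,0,0,90],[0,0,0,0,0,0,90]]
```

Call:
move_arm(moves=[[0,-1.9,-1,0,0,6.3,90],[0,-3.8,-1.9,0,0,12.7,90],[-0.1,-5.7,-2.9,0,0,19,90],[-0.1,-7.6,-3.9,0,0,25.3,90],[-0.1,-9.5,-4.9,0,0,31.7,90]])

```text
t: 37.68
ee_pos: [550.8, 35.5, 173.9]
tcp_rot: [0.002, 0.526, 0.85, -0.0]
contact_force: [0.1, -0.4, -0.1]
width: 0.884
grip_force: 0.0
```

Call:
move_arm(moves=[[-1,-1.6,-1,0,0,6.3,90],[-2,-3.2,-1.9,0,0,12.6,90],[-3,-4.8,-2.9,0,0,19,90],[-4.1,-6.4,-3.9,0,0,25.3,90],[-4.1,-6.4,-3.9,0,0,25.3,90]])

```text
t: 38.1
ee_pos: [512.5, -32.8, 214.1]
tcp_rot: [0.003, 0.701, 0.713, -0.0]
contact_force: [0.6, -0.4, -0.0]
width: 0.899
grip_force: 0.0
```

Call:
move_arm(moves=[[0,0,0,0,0,0,90],[0,0,0,0,0,0,90],[0,0,0,0,0,0,90]])

```text
t: 38.35
ee_pos: [513.1, -27.2, 211.3]
tcp_rot: [0.001, 0.696, 0.718, 0.0]
contact_force: [-0.1, 1.1, -0.6]
width: 0.903
grip_force: 0.0
```

```bash
python3 - <<'E'
from plan import *
st(); c=cam("wrist"); cv2.imwrite("pics/w16.png",c["image"])
for k,z in (("orange",13),("blue",19),("green",13)):
  for q in blobs(c,k,z,800): print(k,q,"tray",((q[1]-O)@xd).round(1),((q[1]-O)@yd).round(1))
E
```

```text
pos [513.1 -27.2 211.3] psi 1.603 xup -0.001 yup 0.001 w 83.1 grip 0.0 F [-0.1  1.1 -0.6] tau [-0.02 -0.09 -0.  ]
orange (array([304.4, 265.5]), array([498.7, -79.7]), array([51.8, 76.2]), 1.627) tray -23.4 -109.9
blue (array([329.4, 113. ]), array([519.3,  72.1]), array([46.9, 51.7]), 0.033) tray 1.1 41.3
green (array([330.2,  57.9]), array([518.3, 121.8]), array([48.8, 51.3]), 0.033) tray 1.5 91.0
```

View pics/w16.png

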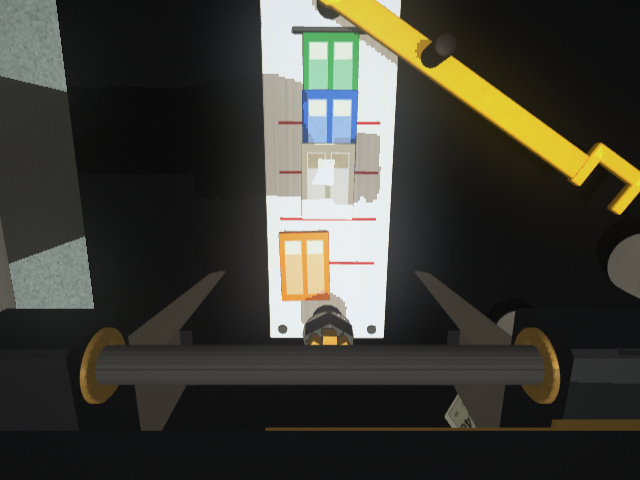

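Orange lies flat at tray (-23,-110), and the other three are in place. I regrip it 8 mm toward the stop to clear the stud.

```bash
python3 - <<'E'
from plan import *
a=1.627; x,y=np.array([498.7,-79.7])+8*np.array([np.cos(a),np.sin(a)])
print(x,y)
plan([(x,y,120,a,0,78,0),(x,y,40,a,0,75,0),(x,y,12,a,0,75,2,14)])
E
```

```text
498.2506072958207 -71.71263208576002
t 38.4 joint [ 0.34  0.28 -0.41  1.92  0.13  0.97 -0.1 ]
[[-1.47,-0.54,3.04,0,0,-0.5,78],[-2.93,-1.08,6.07,0,0,-0.9,78],[-4.4,-1.63,9.11,0,0,-1.4,78],[-4.4,-1.63,13.11,0,0,-1.4,75],[-4.39,-1.63,17.11,0,0,-1.4,75]]
[[0,0,1.4,0,0.1,0,75],[0,0,2.8,0,0.1,0,75],[0,0,2.8,0,0.1,0,75],[0,0,2.8,0,0.1,0,75]]
```

Call:
move_arm(moves=[[-1.5,-0.5,3,0,0,-0.5,75],[-2.9,-1.1,6,0,0,-0.9,75],[-4.4,-1.6,9.1,0,0,-1.4,75],[-4.4,-1.6,13.1,0,0,-1.4,75],[-4.4,-1.6,16.5,0,0,-1.4,75]])

```text
t: 38.82
ee_pos: [498.0, -73.1, 44.2]
tcp_rot: [0.001, 0.688, 0.726, -0.0]
contact_force: [0.3, -0.6, 0.4]
width: 0.749
grip_force: 0.0
```

Call:
move_arm(moves=[[0,0,1.4,0,0,0,75],[0,0,2.6,0,0,0,75],[0,0,2.6,0,0,0,75],[0,0,2.6,0,0,0,75],[0,0,2.6,0,0,0,75]])

```text
t: 39.23
ee_pos: [499.7, -72.5, 21.4]
tcp_rot: [0.002, 0.687, 0.726, 0.001]
contact_force: [-0.4, 0.2, -0.1]
width: 0.752
grip_force: 0.0
```

```bash
python3 - <<'E'
from plan import *
st(); c=cam("wrist")
for q in blobs(c,"orange",13,800): print(q)
plan([(498.2,-71.7,7.7,1.627,0,75,1)])
E
```

```text
pos [499.7 -72.5  21.4] psi 1.626 xup -0.002 yup 0.003 w 69.2 grip 0.0 F [-0.4  0.2 -0.1] tau [-0.05 -0.11  0.02]
(array([316.8, 280.1]), array([498.5, -74.7]), array([51.8, 66.1]), 1.627)
t 39.3 joint [ 0.32  0.55 -0.3   2.06  0.29  0.57 -0.13]
[[0.1,-0.17,1.4,0.2,0.1,0,75],[0.1,-0.17,1.4,0.2,0.1,0,75]]
```

Call:
move_arm(moves=[[0.1,-0.1,0.8,0,0,0,75],[0.1,-0.1,1.35,0,0,0,75],[0.1,-0.1,1.35,0,0,0,75],[0.1,-0.1,1.35,0,0,0,0],[0.1,-0.1,1.35,0,0,0,0]])

```text
t: 39.7
ee_pos: [497.5, -71.9, 6.9]
tcp_rot: [0.001, 0.687, 0.726, -0.0]
contact_force: [0.8, 0.3, 0.3]
width: 0.63
grip_force: 0.0
```

Call:
move_arm(moves=[[0,0,0,0,0,0,0],[0,0,0,0,0,0,0],[0,0,0,0,0,0,0],[0,0,0,0,0,0,0]])

```text
t: 40.03
ee_pos: [497.6, -71.9, 7.0]
tcp_rot: [0.001, 0.687, 0.726, -0.0]
contact_force: [0.2, -0.1, 0.6]
width: 0.559
grip_force: 30.0
```

```bash
python3 - <<'E'
from plan import *
st(); s=bot.read_state()["ee_pos"]; h=9.5-s[2]; d=(s[:2]-np.array([498.7,-79.7]))@[np.cos(1.627),np.sin(1.627)]
X=np.r_[T(0,-67),15]+RM(TY,.146).apply([d,0,h]); print(X,d,h)
plan([(s[0],s[1],55,1.626,0,0,1,25),(X[0],X[1],55,TY,.146,0,3,25),(X[0],X[1],X[2]+15,TY,.146,0,2,25)],astep=4)
E
```

```text
pos [497.6 -71.9   7. ] psi 1.626 xup -0.001 yup 0.001 w 51.4 grip 30.0 F [ 0.2 -0.1  0.6] tau [-0.03 -0.03 -0.03]
[520.77525507 -28.04050987  13.68720096] 7.866457150698096 2.483649633050452
t 40.0 joint [ 0.31  0.57 -0.29  2.07  0.31  0.54 -0.14]
[[0,0,-2.4,0,0,0,0],[-0.01,0.01,-4.8,0.1,0.1,0,0],[-0.01,0.01,-4.8,0.1,0.1,0,0],[1.41,0.86,-4.8,0,2.9,0.5,0],[2.83,1.71,-4.8,0,5.7,1.1,0]]
[[1.42,0.82,0.14,-0.1,2.7,0.5,0],[1.42,0.82,0.14,-0.1,2.7,0.5,0],[1.42,0.82,0.14,-0.1,2.7,0.5,0],[1.42,0.82,0.14,-0.1,2.7,0.5,0],[1.29,0.82,1.45,-0.1,2.7,0.5,0]]
[[-0.19,0,1.3,0,0,0,0],[-0.19,0,1.3,0,0,0,0],[-0.19,0,1.3,0,0,0,0]]
```

Call:
move_arm(moves=[[0,0,-2.4,0,0,0,0],[0,0,-4.8,0,0,0,0],[0,0,-4.8,0,0,0,0],[1.4,0.9,-4.8,0,2.9,0.5,0],[2.8,1.7,-4.8,0,5.7,1.1,0]])

```text
t: 40.45
ee_pos: [513.4, -42.5, 55.2]
tcp_rot: [-0.035, 0.694, 0.719, 0.035]
contact_force: [-0.1, -0.2, -0.9]
width: 0.561
grip_force: 30.0
```

Call:
move_arm(moves=[[1.4,0.8,0.1,0,2.7,0.5,0],[1.4,0.8,0.1,0,2.7,0.5,0],[1.4,0.8,0.1,0,2.7,0.5,0],[1.4,0.8,0.1,0,2.7,0.5,0],[1.3,0.8,1.4,0,2.7,0.5,0]])

```text
t: 40.87
ee_pos: [521.5, -29.0, 43.5]
tcp_rot: [-0.05, 0.696, 0.715, 0.051]
contact_force: [0.4, 0.7, -0.4]
width: 0.562
grip_force: 30.0
```

Call:
move_arm(moves=[[-0.1,0,1,0,0,0,0],[-0.1,0,1,0,0,0,0],[-0.1,0,1,0,0,0,0]])

```text
t: 41.12
ee_pos: [519.5, -27.8, 31.6]
tcp_rot: [-0.053, 0.696, 0.715, 0.049]
contact_force: [0.4, 0.0, -0.1]
width: 0.559
grip_force: 30.0
```

```bash
python3 - <<'E'
from plan import *
st()
plan([(520.8,-28,13.9,TY,.146,0,2,8)])
E
```

```text
pos [519.5 -27.8  31.6] psi 1.598 xup 0.144 yup -0.003 w 51.4 grip 30.0 F [ 0.4  0.  -0.1] tau [-0.17 -0.07 -0.01]
t 41.1 joint [ 0.41  0.58 -0.41  2.    0.14  0.62 -0.03]
[[-0.09,0.04,0.58,-0.1,0,0,0],[-0.19,0.09,1.16,-0.1,0,0,0],[-0.28,0.13,1.75,-0.2,0.1,0.1,0],[-0.28,0.13,1.75,-0.2,0.1,0.1,0],[-0.28,0.13,1.75,-0.2,0.1,0.1,0]]
```

Call:
move_arm(moves=[[-0.1,0,0.6,0,0,0,0],[-0.2,0,1.1,0,0,0,0],[-0.3,0.1,1.6,0,0,0,0],[-0.3,0.1,1.75,0,0,0,0],[-0.3,0.1,1.75,0,0,0,0]])

```text
t: 41.53
ee_pos: [521.7, -27.7, 14.6]
tcp_rot: [-0.052, 0.695, 0.715, 0.05]
contact_force: [-1.6, 1.8, 4.5]
width: 0.556
grip_force: 30.0
```

```bash
python3 - <<'E'
from plan import *
st()
E
```

```text
pos [521.7 -27.7  14.6] psi 1.598 xup 0.145 yup -0.001 w 51.1 grip 30.0 F [-1.6  1.8  4.5] tau [0.18 0.11 0.02]
```

Call:
move_arm(moves=[[0,0,0,0,0,0,75],[0,0,0,0,0,0,75],[0,0,0,0,0,0,75],[0,0,0,0,0,0,75]])

```text
t: 41.87
ee_pos: [521.4, -28.7, 14.3]
tcp_rot: [-0.052, 0.696, 0.715, 0.05]
contact_force: [0.1, 0.4, -0.0]
width: 0.749
grip_force: 0.0
```

Call:
move_arm(moves=[[0.3,0,-2,0,0,0,75],[0.75,0,-5,0,0,0,75],[1.4,0,-10,0,-8.4,0,60],[1.7,0,-12,0,-8.4,0,50],[1.7,0,-12,0,-8.4,0,45]])

```text
t: 42.28
ee_pos: [525.7, -26.1, 141.9]
tcp_rot: [0.005, 0.696, 0.718, 0.003]
contact_force: [0.4, -0.6, -0.7]
width: 0.553
grip_force: 0.0
```

```bash
python3 - <<'E'
from plan import *
st(); c=cam("wrist"); cv2.imwrite("pics/w17.png",c["image"])
for k,z in (("orange",18.5),("blue",19),("green",13)):
  for q in blobs(c,k,z,800): print(k,q,"tray",((q[1]-O)@xd).round(1),((q[1]-O)@yd).round(1))
b=cam("side"); hsv=cv2.cvtColor(b["image"],cv2.COLOR_BGR2HSV); m=cv2.inRange(hsv,*RNG["yellow"])[170:262,240:330]
ys,xs=np.where(m); p=ray(b,np.c_[xs+240,ys+170],42)[:,:2]-T(0,143); rr=np.hypot(*p.T); k=(rr>30)&(rr<220); v=p[k].mean(0); th=float(np.arctan2(v@xd,-v@yd)); print("th",th,k.sum())
plan([(*K(.97),125,TY+.97,0,42,3)])
E
```

```text
pos [525.7 -26.1 141.9] psi 1.602 xup -0.003 yup 0.011 w 50.9 grip 0.0 F [ 0.4 -0.6 -0.7] tau [-0.03 -0.06 -0.06]
orange (array([312.8, 404. ]), array([ 525.9, -191.2]), array([46.7, 53.8]), 0.024) tray 0.8 -222.1
orange (array([312.6, 242.6]), array([521.4, -34.9]), array([52.2, 72.4]), 1.6) tray 0.4 -65.7
blue (array([313.1, 104.5]), array([518.9,  71.9]), array([47.6, 51.6]), 0.033) tray 0.7 41.1
green (array([313.8,  34.9]), array([518. , 122.4]), array([50. , 51.4]), 0.031) tray 1.2 91.6
th 1.0060284626712621 395
t 42.4 joint [ 0.3   0.39 -0.38  1.96  0.2   0.82 -0.16]
[[1.62,0.9,0.13,0,0,-6.2,42],[3.24,1.8,0.26,0,0,-12.3,42],[4.86,2.71,0.39,0,0.1,-18.5,42],[6.48,3.61,0.52,0,0.1,-24.6,42],[8.1,4.51,0.66,0,0.1,-30.8,42]]
[[0.92,1.6,0.13,0,0,-6.2,42],[1.85,3.21,0.26,0,0,-12.3,42],[2.78,4.81,0.4,0,0.1,-18.5,42],[3.71,6.42,0.53,0,0.1,-24.7,42],[3.71,6.42,0.53,0,0.1,-24.7,42]]
[[0,0,0,0,0,0,42],[0,0,0,0,0,0,42]]
```

Orange is back at tray (0.4,-65.7). Now I close the bar again.

Call:
move_arm(moves=[[1.6,0.9,0.1,0,0,-6.2,45],[3.2,1.8,0.2,0,0,-12.3,45],[4.9,2.7,0.3,0,0,-18.5,45],[6.5,3.6,0.4,0,0,-24.6,45],[8.1,4.5,0.5,0,0,-30.8,45]])

```text
t: 42.8
ee_pos: [563.5, 52.9, 128.3]
tcp_rot: [-0.002, 0.481, 0.877, -0.002]
contact_force: [0.3, -0.5, 0.5]
width: 0.451
grip_force: 0.0
```

Call:
move_arm(moves=[[0.9,1.6,0.1,0,0,-6.2,45],[1.8,3.2,0.2,0,0,-12.3,45],[2.8,4.8,0.3,0,0,-18.5,45],[3.7,6.4,0.4,0,0,-24.7,45],[3.7,6.4,0.4,0,0,-24.7,45]])

```text
t: 43.22
ee_pos: [598.3, 121.6, 124.0]
tcp_rot: [-0.002, 0.281, 0.96, 0.0]
contact_force: [-0.2, 0.5, -0.2]
width: 0.45
grip_force: 0.0
```

Call:
move_arm(moves=[[0,0,0,0,0,0,45],[0,0,0,0,0,0,45]])

```text
t: 43.38
ee_pos: [597.7, 117.0, 124.8]
tcp_rot: [-0.001, 0.285, 0.958, -0.002]
contact_force: [-0.1, -0.6, -0.1]
width: 0.448
grip_force: 0.0
```

```bash
python3 - <<'E'
from plan import *
c=cam("wrist"); st(); cv2.imwrite("pics/w18.png",c["image"])
hsv=cv2.cvtColor(c["image"],cv2.COLOR_BGR2HSV); m=cv2.inRange(hsv,(18,120,60),(35,255,255)); m[330:]=0
ys,xs=np.where(m); p=ray(c,np.c_[xs,ys],42)[:,:2]-T(0,143); rr=np.hypot(*p.T); k=(rr>25)&(rr<85); v=p[k].mean(0); th=float(np.arctan2(v@xd,-v@yd)); print("th",th,k.sum(),xs.min(),xs.max())
ws=[(*K(th),90,TY+th,0,42,0,20),(*K(th),53,TY+th,0,35,2,20)]
for t in np.linspace(th,-.055,12)[1:]: ws.append((*K(t),53,TY+t,0,33,0))
ws[-1]=ws[-1][:6]+(3,)
plan(ws)
E
```

```text
pos [597.8 116.9 125.3] psi 2.563 xup 0.001 yup -0.004 w 41.4 grip 0.0 F [-0.3 -0.2 -0.1] tau [-0.01 -0.14 -0.04]
th 0.9829767172953857 3042 88 438
t 43.4 joint [ 0.18  0.59 -0.58  1.75  0.39  0.93  0.43]
[[0,0.22,1.76,-0.1,0,-0.5,42],[0,0.44,3.52,-0.2,-0.1,-1,42],[0,0.45,5.37,-0.2,-0.1,-1,35],[0,0.46,7.22,-0.2,-0.1,-1,35],[0,0.46,7.22,-0.2,-0.1,-1,35]]
[[0,0,0,0,0,0,35],[0.04,-0.95,0,0,0,5.4,33],[0.18,-1.88,0,0,0,10.8,33],[0.4,-2.8,0,0,0,16.3,33],[0.71,-3.69,0,0,0,21.7,33]]
[[0.04,-0.94,0.01,0,0,5.4,33],[0.17,-1.87,0.01,0,0,10.8,33],[0.39,-2.79,0.01,0,0,16.2,33],[0.7,-3.68,0,0,0,21.6,33],[1.09,-4.54,0,0,0,27,33]]
[[0.04,-0.94,0,0,0,5.4,33],[0.17,-1.88,0,0,0,10.8,33],[0.17,-1.88,0,0,0,10.8,33],[0.17,-1.88,0,0,0,10.8,33],[0.17,-1.88,0,0,0,10.8,33]]
```

Call:
move_arm(moves=[[0,0.2,1.8,0,0,-0.5,45],[0,0.3,3.5,0,0,-1,45],[0,0.3,5.4,0,0,-1,45],[0,0.3,7.1,0,0,-1,45],[0,0.3,7.1,0,0,-1,33]])

```text
t: 43.85
ee_pos: [597.6, 118.7, 52.1]
tcp_rot: [-0.003, 0.276, 0.961, -0.003]
contact_force: [-1.2, -0.0, -1.0]
width: 0.397
grip_force: 0.0
```

Call:
move_arm(moves=[[0,0,0,0,0,0,33],[0,-0.9,0,0,0,5.4,33],[0.2,-1.9,0,0,0,10.8,33],[0.4,-2.8,0,0,0,16.3,33],[0.7,-3.7,0,0,0,21.7,33]])

```text
t: 44.27
ee_pos: [575.8, 93.4, 57.2]
tcp_rot: [0.001, 0.454, 0.891, 0.0]
contact_force: [1.7, 1.3, -0.5]
width: 0.332
grip_force: 0.8
```

Call:
move_arm(moves=[[0,-0.9,0,0,0,5.4,33],[0.2,-1.9,0,0,0,10.8,33],[0.4,-2.8,0,0,0,16.2,33],[0.7,-3.7,0,0,0,21.6,33],[1.1,-4.5,0,0,0,27,33]])

```text
t: 44.68
ee_pos: [533.3, 75.1, 57.4]
tcp_rot: [0.002, 0.65, 0.76, 0.001]
contact_force: [1.9, 1.0, -0.9]
width: 0.33
grip_force: 0.9
```

Call:
move_arm(moves=[[0,-0.9,0,0,0,5.4,33],[0.1,-1.6,0,0,0,8.8,33],[0.1,-1.6,0,0,0,8.8,33],[0.1,-1.6,0,0,0,8.8,33]])

```text
t: 45.02
ee_pos: [516.8, 74.2, 56.9]
tcp_rot: [0.001, 0.703, 0.711, -0.0]
contact_force: [0.3, 0.1, -0.4]
width: 0.326
grip_force: 0.0
```

```bash
python3 - <<'E'
from plan import *
st()
plan([(513,73.9,53,TY-.05,0,33,2)])
E
```

```text
pos [516.8  74.2  56.9] psi 1.582 xup -0.001 yup 0.001 w 30.0 grip 0.0 F [ 0.3  0.1 -0.4] tau [-0.02 -0.08 -0.01]
t 45.0 joint [ 0.05  0.51 -0.32  2.01  0.25  0.66 -0.42]
[[-0.02,-0.38,0.39,0.1,0.1,2,33],[-0.02,-0.38,0.39,0.1,0.1,2,33],[-0.02,-0.38,0.39,0.1,0.1,2,33]]
```

Call:
move_arm(moves=[[0,-0.2,0,0,0,2,33],[0,-0.4,0,0,0,2,33],[0,-0.5,0,0,0,2,33],[0,-0.6,0,0,0,2,33],[0,-0.6,0,0,0,2,33]])

```text
t: 45.43
ee_pos: [513.2, 74.2, 56.3]
tcp_rot: [0.002, 0.716, 0.699, 0.002]
contact_force: [6.7, -0.7, -3.0]
width: 0.332
grip_force: 3.5
```

```bash
python3 - <<'E'
from plan import *
st()
E
```

```text
pos [513.2  74.2  56.3] psi 1.547 xup -0.0 yup 0.005 w 30.5 grip 3.5 F [ 6.7 -0.7 -3. ] tau [-0.07 -1.55  0.03]
```

Against the stop again, at the same place (513.2). I back off, rise, and move to a pose where I can check everything.

Call:
move_arm(moves=[[0,0.9,0,0,0,0,33],[0,0.9,0,0,0,0,33],[0,0.9,-3.7,0,0,-1,33],[0,0.9,-7.4,0,0,-2,60],[0,0.9,-11,0,0,-3,90]])

```text
t: 45.85
ee_pos: [517.9, 74.1, 166.2]
tcp_rot: [-0.001, 0.697, 0.717, -0.002]
contact_force: [0.8, -0.3, -1.6]
width: 0.453
grip_force: 0.0
```

Call:
move_arm(moves=[[-3,0,-1.3,0,0,0,90],[-6,0,-2.6,0,0,0,90],[-9,0,-4,0,0,0,90],[-10.5,0,-5,0,0,0,90],[-10.5,0,-5,0,0,0,90]])

```text
t: 46.27
ee_pos: [522.7, -35.1, 217.5]
tcp_rot: [0.002, 0.7, 0.715, -0.001]
contact_force: [0.3, -0.4, 0.1]
width: 0.813
grip_force: 0.0
```

Call:
move_arm(moves=[[0,0,0,0,0,0,90],[0,0,0,0,0,0,90],[0,0,0,0,0,0,90],[0,0,0,0,0,0,90]])

```text
t: 46.6
ee_pos: [521.4, -29.2, 214.8]
tcp_rot: [-0.001, 0.697, 0.718, -0.001]
contact_force: [0.0, -0.0, 0.0]
width: 0.898
grip_force: 0.0
```

```bash
python3 - <<'E'
from plan import *
c=cam("wrist"); st(); cv2.imwrite("pics/w19.png",c["image"])
hsv=cv2.cvtColor(c["image"],cv2.COLOR_BGR2HSV)
for k,lo,hi,z in (("orange",(5,90,80),(17,255,255),18),("blue",(100,100,50),(128,255,255),19),("green",(40,80,40),(90,255,255),13)):
    m=cv2.inRange(hsv,lo,hi); m[340:]=0; ys,xs=np.where(m); p=ray(c,np.c_[xs,ys],z)[:,:2]-O; X=np.c_[p@xd,p@yd]; X=X[(abs(X[:,0])<60)&(X[:,1]<125)&(X[:,1]>-140)]
    print(k,len(X),np.percentile(X,[1,99],axis=0).round(1).tolist())
m=cv2.inRange(hsv,(20,130,60),(35,255,255)); m[340:]=0; ys,xs=np.where(m); p=ray(c,np.c_[xs,ys],42)[:,:2]-O; X=np.c_[p@xd,p@yd]
for y in range(120,-130,-40):
    k=abs(X[:,1]-y)<8
    if k.sum()>20: print("bar y",y,np.percentile(X[k,0],[2,98]).round(1))
E
```

```text
pos [521.6 -29.5 215. ] psi 1.6 xup -0.001 yup -0.002 w 83.1 grip 0.0 F [0.1 0.7 0.1] tau [-0.04 -0.05 -0.  ]
orange 1027 [[-25.2, -103.2], [26.5, -29.8]]
blue 712 [[-24.8, 18.6], [26.6, 64.8]]
green 785 [[-24.1, 66.7], [26.9, 115.0]]
bar y 120 [-10.5  11.4]
bar y 80 [-10.6  12. ]
bar y 40 [-10.7  11.7]
bar y 0 [-9.9 11.8]
bar y -40 [-10.   11.9]
bar y -80 [-10.1  12.3]
bar y -120 [-9.4 11.8]
```

```bash
python3 - <<'E'
from station import bot
print(bot.finish_job())
E
```

```text
the job is handed in; nothing more can be done
None
```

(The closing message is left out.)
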